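# Put the ball bearings away in the chest

## Robot

A 6-joint arm with a two-finger parallel gripper is mounted at the origin on the work surface. World frame = base frame: x ahead of the robot, y to its left, z up, the work surface at z = 0. Lengths are in m, angles in rad, forces in N, time in s.
With the tool pointing down it reaches from about 0.3 to 0.875 m from the base axis. Payload 6.4 kg.
Tool frame: the origin (TCP) lies midway between the tips of the shut fingers; the grasp point (between the pads) lies 19 mm behind it; z points along the fingers, y is the direction in which the jaws open and shut (so a half turn about z gives the same grasp; the last joint's range is limited). The gripper opens to 85 mm and grips with 20 to 120 N. Pads are 22 mm wide; open, the fingers measure 114 mm over their backs; the gripper's body (76 mm by 85 mm) begins 54 mm behind the grasp point. The pads swing forward as they close: fully open they stand 13 mm farther back than shut.
Start: joints at [-1.404, 0.181, 1.607, -0, 1.354, -0.206], TCP at [0.209, -0.536, 0.231] pointing down, gripper open.
Joint ranges: [-2.99, 2.99], [-0.89, 2.07], [0.3, 2.58], [-1.14, 4.28], [0, 2.63], [-3.12, 3.12]. Speed limits (rad/s): [2.57, 2.57, 3.01, 3.14, 3.14, 3.14].

## Interface

Orientations are given as a unit quaternion [w, x, y, z].
In Python, from bench import get_obs, camera, hand_in gives the robot as it stands.
- The arm moves only by the tool drive_tool, never from a script. Its argument "deltas" is a list of rows, each a list of 2 entries, a list of its own where there are three numbers: the shift along the world's x, y, z in m, then the turn about the world's z in rad. A call has 1 to 10 rows; each row shifts and turns the pose as measured when the row begins; what a row does not reach is not made up. A row lasts 1/10 s, in which the tool goes at most 50 mm and 8.59 degrees, less where a joint would pass 70% of its speed; a pose out of reach is approached as far as the arm can. A call is refused whole if a number of a shift passes 0.05 or a number of a turn 0.15, either way. A call with a gripper value outside its range is refused whole. "gripper" is the opening, from 0 (shut) to 1 (fully open), set as the call begins (left out, the last holds). The fingers move at their own pace and stop on an object; the grip force is fixed at half the most. Time passes only in rows, so rows that do not move let the fingers close. It gives the time, the measured TCP pose, the force and the opening at its end, in the units of the state.
- get_obs(): the state, without advancing time (a new reading comes with each control period).
- camera(name): name is "side" or "top"; returns a dict with "frame" (480x640x3 uint8, red, green, blue), "fx", "fy", "cx", "cy" (pixels), "eye" and "attitude" of the camera in the world. Camera axes: x right, y down, z forward; pixel columns grow to the right and rows downward; lengths in m; the calibration is good to about 2 mm. A picture is of the moment at which its call begins. There is no depth.
- hand_in(): hands the job in, once; it reports no verdict.
The state is a dict: "time_s": time; "q": joint angles; "dq": joint speeds; "joint_efforts": joint torques, N m; "eef_pos": TCP position; "eef_rot": TCP orientation; "wrist_force": force on the tool from outside, world axes, zero at the start; "torque": the same for the moment, N m; "opening": opening from 0.0 (shut) to 1.0 (fully open).
Only numpy, scipy, OpenCV 4.12 (cv2) and the standard library are available. Lean on these libraries where they do the work, as an engineer would, in place of code of your own. Each camera call takes 0.05 s, during which the arm holds its last target.

## Task

Put every loose ball bearing lying on the bench away in the green steel chest: lift the chest's soft-closing lid, flip up the stay at its side and let the lid rest on it, then lay the bearings flat on the chest floor, none on top of another. Then lift the lid off the stay, fold the stay fully down, shut the lid, and fasten it by pushing the wing screw down and turning it clockwise until it is fully home. Leave everything else on the bench where it is.

Things in the scene. Friction and masses are not known exactly. Their poses are not given: they have to be found in the camera images.
- chest: Open-topped green steel chest fixed to the bench, outside 200 (x) by 320 (y) by 75 mm high, walls and floor 6 mm. Origin: centre of its underside on the bench; its x axis points from the front wall to the back wall (the hinge side), y to its left end (the stay's end), z up. Inner floor at z = 6 mm. The lid's hinge line lies along y at x = +100, z = 78 mm. On the front wall, centred at x = -128, y = -100 mm, a 56 mm square block (top at z = 71 mm) takes the wing screw.
- lid (a joint): Angle of the lid (rad): 0 shut (lid 8 mm thick, top at z = 88 mm of the chest), grows as the front edge rises, stop at 1.56. Strongly damped hinge (5 N m s/rad; lid with screw about 0.57 kg, its centre of mass about 0.12 m from the hinge): let go, it sinks slowly by itself; from 1.54 it takes over 10 s to sink to 1.42. With the stay fully up the lid comes to rest on it at about 1.42; lift it past 1.50 before flipping the stay up or down.
- lid_handle (a point): Middle of the lid's bar handle: a round steel bar 10 mm thick and 100 mm long, parallel to the hinge, held level with the lid 41 mm clear in front of its front edge. In the lid it lies 250 mm from the hinge line and 6 mm above it when shut, 50 mm to the left (+y) of the chest's middle. Round, so the lid can turn in a pinch.
- stay (a joint): Angle of the stay (rad): 0 folded, lying forward along the outside of the chest's left end; it swings up and back about an axis parallel to y at chest x = 28.7, y = 172, z = 66.3 mm to its stop at 2.007 (fully up, leaning 25 degrees backward, stays there by its weight). An ear with a lip on the lid's left edge then comes down on the inner end of its pin and catches it.
- stay_pin (a point): Grip point on the stay's free end: a round cross pin 10 mm thick, along chest y, 125 mm from the stay's axis, sticking out to chest y = 227 mm; the point is at chest y = 212 mm, 15 mm in from the pin's outer end.
- screw_grip (a point): Middle of the grip of the wing screw on the tab at the lid's front right: an upright black wing 44 mm long (this point's x axis), 12 mm thick (its y axis) and 40 mm high; the point lies on the screw's axis, 12 mm below the wing's top and 52 mm above the tab when the screw is up. z points up out of the lid. It rides with the lid, 228 mm from the hinge line at chest y = -100 mm.
- screw_press (a joint): How far the wing screw is pushed into the tab (m): 0 up, 0.016 at most; a spring pushes it up (2.4 N at 0, 300 N/m). Once the thread has caught it stays down by itself: about 0.007 when just caught, 0.009 fully home.
- screw_turn (a joint): Turn of the wing screw (rad), clockwise seen from above, from 0 to its stop at 2.75. With the lid shut it can turn past about 0.2 only while pushed down 8 mm or more with the turn below 0.2 (the thread then catches by about 0.6); friction holds it where it is left. About two grasps are needed.
- bearing_a: Sealed ball bearing, a flat steel disc 62 mm across and 18 mm thick with a dark ring seal and dark bore (solid to the touch); origin at its centre, z along its axis (either face may be up).
- bearing_b: Sealed ball bearing, a flat steel disc 56 mm across and 17 mm thick with a dark ring seal and dark bore (solid to the touch); origin at its centre, z along its axis (either face may be up).
- bearing_c: Sealed ball bearing, a flat steel disc 50 mm across and 16 mm thick with a dark ring seal and dark bore (solid to the touch); origin at its centre, z along its axis (either face may be up).
- bearing_d: Sealed ball bearing, a flat steel disc 45 mm across and 15 mm thick with a dark ring seal and dark bore (solid to the touch); origin at its centre, z along its axis (either face may be up).
- hexnut: Bystander: a steel hexagon nut, 28 mm across, 13 mm high, with the bearings. Origin under its centre.
- spraycan: Bystander: blue spray can, 60 mm across, 170 mm high. Origin under its centre.
- greasejar: Bystander: amber jar, 68 mm across, 80 mm high. Origin under its centre.
- taperoll: Bystander: grey roll of tape lying flat, 96 mm across, 24 mm high, hole 72 mm. Origin under its centre.
- driver: Bystander: screwdriver lying on the bench.
- spanner: Bystander: steel spanner lying on the bench.
- tinmug: Bystander: steel cup, 80 mm across, 85 mm high. Origin under its centre.
Things that resemble listed ones, but are neither listed nor needed, are in the scene too. What is shaped like the bearing_a but pink, turquoise or yellow is not meant.

How it is judged:
On the way, in this order (a step that is already met when the one before it is completed fails the run):
1. the stay is fully up and the lid rests on it (value of joint stay between 1.88 and 2.1 rad and value of joint lid between 1.36 and 1.475 rad and velocity of joint lid between -0.01 and 0.01 rad/s), for 0.4 s.
2. every bearing lies flat on the chest floor while the lid is propped on the stay (value of joint stay between 1.88 and 2.1 rad and value of joint lid between 1.36 and 1.475 rad and x of bearing_a in the frame of chest between -0.09 and 0.09 m and y of bearing_a in the frame of chest between -0.15 and 0.15 m and z of bearing_a in the frame of chest between 0 and 0.06 m and x of bearing_b in the frame of chest between -0.09 and 0.09 m and y of bearing_b in the frame of chest between -0.15 and 0.15 m and z of bearing_b in the frame of chest between 0 and 0.06 m and x of bearing_c in the frame of chest between -0.09 and 0.09 m and y of bearing_c in the frame of chest between -0.15 and 0.15 m and z of bearing_c in the frame of chest between 0 and 0.06 m and x of bearing_d in the frame of chest between -0.09 and 0.09 m and y of bearing_d in the frame of chest between -0.15 and 0.15 m and z of bearing_d in the frame of chest between 0 and 0.06 m and z of bearing_a in the frame of chest below 0.019 m and angle between the z axis of each of bearing_a, bearing_b, bearing_c, bearing_d and the z axis of chest, either way round below 0.12 rad and linear speed of each of bearing_a, bearing_b, bearing_c, bearing_d below 0.03 m/s and z of bearing_b in the frame of chest below 0.0185 m and z of bearing_c in the frame of chest below 0.018 m and z of bearing_d in the frame of chest below 0.0175 m), for 0.3 s.
3. the stay is folded down and the lid is shut, the bearings inside (value of joint lid between -0.1 and 0.02 rad and value of joint stay between -0.1 and 0.12 rad and x of bearing_a in the frame of chest between -0.09 and 0.09 m and y of bearing_a in the frame of chest between -0.15 and 0.15 m and z of bearing_a in the frame of chest between 0 and 0.06 m and x of bearing_b in the frame of chest between -0.09 and 0.09 m and y of bearing_b in the frame of chest between -0.15 and 0.15 m and z of bearing_b in the frame of chest between 0 and 0.06 m and x of bearing_c in the frame of chest between -0.09 and 0.09 m and y of bearing_c in the frame of chest between -0.15 and 0.15 m and z of bearing_c in the frame of chest between 0 and 0.06 m and x of bearing_d in the frame of chest between -0.09 and 0.09 m and y of bearing_d in the frame of chest between -0.15 and 0.15 m and z of bearing_d in the frame of chest between 0 and 0.06 m), for 0.2 s.
At the end, for the whole second after the job is handed in: Bearings in the chest, stay folded (under 0.12 rad), lid shut (under 0.02 rad), wing screw turned at least 2.2 rad and drawn down 7.5 mm. On the way the lid rested on the upright stay while every bearing lay flat on the floor (within 4 mm, 0.12 rad) (all of step 3 and value of joint screw_turn between 2.2 and 9 rad and value of joint screw_press between 0.0075 and 1 m); the robot touches nothing.
It fails at once if another thing on the bench is shifted by more than 50 mm (distance of any of hexnut, spraycan, greasejar, taperoll, driver, spanner, tinmug from where it was at the start of the episode above 0.05 m).
Of bearing_a, bearing_b, bearing_c, bearing_d only 2 to 4 are there at a start; the rules pass over those that are not, and their reading is None.
At some moment in a run one of bearing_a, bearing_b, bearing_c, bearing_d may be knocked a few centimetres aside while the robot is not near it.
Once in a run the grip may slacken for a moment while it holds something.
It also fails if it takes over 210 s, if anything falls off the work surface, if the arm or the gripper's body presses on something with over 40 N, if the wrist force passes 120 N, or if a joint passes its speed limit or range.

## Working session

There is one attempt and no reset: what is moved stays moved. The work goes in short steps, Python scripts to look and compute and a tool call to move; the robot and the scene stay as the last step left them, time stands still between calls to the robot, and variables do not carry over. Pictures are saved under pics/ and viewed, and the job is handed in when it is done.

Besides the shell and the picture viewer there is one more tool, called after "Call:" by a JSON object that holds its "name" and its "arguments". drive_tool: Moves the arm, as the interface text tells. Its arguments: {"type":"object","properties":{"deltas":{"type":"array","items":{"type":"array"}},"gripper":{"type":"number"}},"required":["deltas"]}

```bash
ls; mkdir -p pics; python3 - <<'E'
from bench import get_obs, camera
import cv2
o=get_obs(); print(o)
for n in("side","top"):
    c=camera(n); print(n,{k:c[k] for k in c if k!='frame'})
    cv2.imwrite(f"pics/{n}0.png",c["frame"][:,:,::-1])
E
```

```text
pics
{'time_s': 0.0, 'q': array([-1.40432444e+00,  1.81538481e-01,  1.60802586e+00, -1.58063567e-05,
        1.35378522e+00, -2.06307960e-01]), 'dq': array([ 2.72157627e-03,  2.34177475e-05,  1.21019277e-03, -1.44252060e-03,
        6.14744095e-04, -9.51063411e-05]), 'joint_efforts': array([-3.57922709e-04, -4.44878340e+01, -3.51336980e+01, -3.16491769e-04,
        9.06698930e-03,  4.28257323e-06]), 'eef_pos': array([ 0.20933124, -0.5349433 ,  0.23037696]), 'eef_rot': array([-8.78430954e-04,  9.82678934e-01,  1.85314170e-01,  9.78108731e-06]), 'wrist_force': array([-0.95432723, -0.04724109, -0.0538207 ]), 'torque': array([0.02459092, 0.00307918, 0.04047631]), 'opening': 1.0034274642669505}
side {'fx': 470.22010349784193, 'fy': 470.22010349784193, 'cx': 319.9037235741827, 'cy': 242.09111853363123, 'eye': array([0.05898537, 0.72033142, 1.12098183]), 'attitude': array([ 0.10623611, -0.28326133,  0.89316314, -0.33277097])}
top {'fx': 615.8594493988827, 'fy': 615.8594493988827, 'cx': 322.7762569153466, 'cy': 240.937259043205, 'eye': array([0.21178359, 0.01636327, 1.85554687]), 'attitude': array([ 0.07321473, -0.69587071,  0.71047076, -0.07506564])}
```

View pics/side0.png

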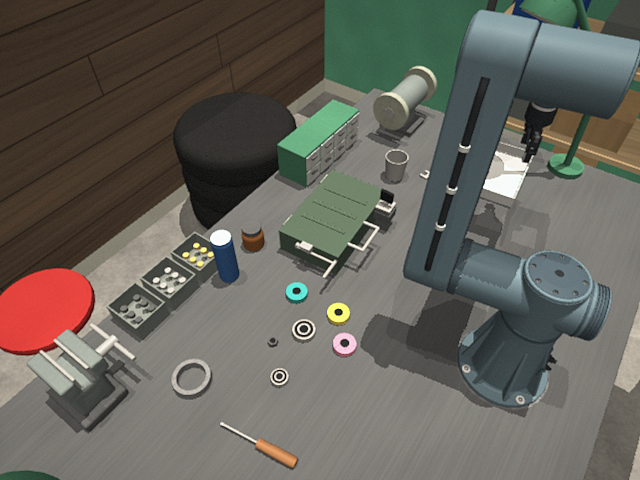

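View pics/top0.png

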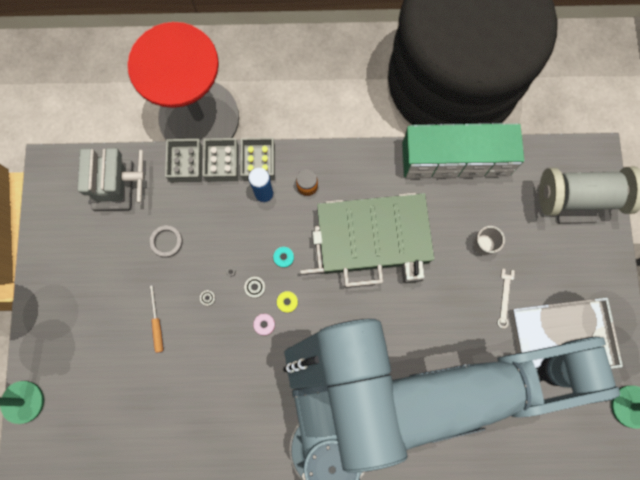

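```bash
cat > h.py <<'E'
import numpy as np, cv2
from scipy.spatial.transform import Rotation as R
from bench import get_obs, camera
def rot(q): return R.from_quat([q[1],q[2],q[3],q[0]])
def ray(c,u,v):
    d=np.array([(u-c['cx'])/c['fx'],(v-c['cy'])/c['fy'],1.0]); return rot(c['attitude']).apply(d)
def onz(c,u,v,z):
    d=ray(c,u,v); e=np.array(c['eye']); return e+d*(z-e[2])/d[2]
def proj(c,p):
    q=rot(c['attitude']).inv().apply(np.atleast_2d(p)-np.array(c['eye']))
    return np.c_[c['fx']*q[:,0]/q[:,2]+c['cx'], c['fy']*q[:,1]/q[:,2]+c['cy']]
def crop(c,name,x0,y0,x1,y1,s=4):
    f=c['frame'][y0:y1,x0:x1,::-1]
    cv2.imwrite(f"pics/{name}.png",cv2.resize(f,None,fx=s,fy=s,interpolation=cv2.INTER_CUBIC))
E
python3 - <<'E'
from h import *
c=camera("top"); print(onz(c,320,470,0),onz(c,255,287,.018))
crop(c,"t1",290,180,450,300,5)
crop(c,"t2",190,230,310,350,5)
c=camera("side"); crop(c,"s1",260,160,420,280,5)
print(onz(c,424,174,0),onz(c,303,329,.018))
E
```

```text
[-0.06082793  0.02914961  0.        ] [0.46635855 0.21381975 0.018     ]
[ 0.50042544 -0.55314894  0.        ] [0.47055541 0.21809915 0.018     ]
```

View pics/t1.png

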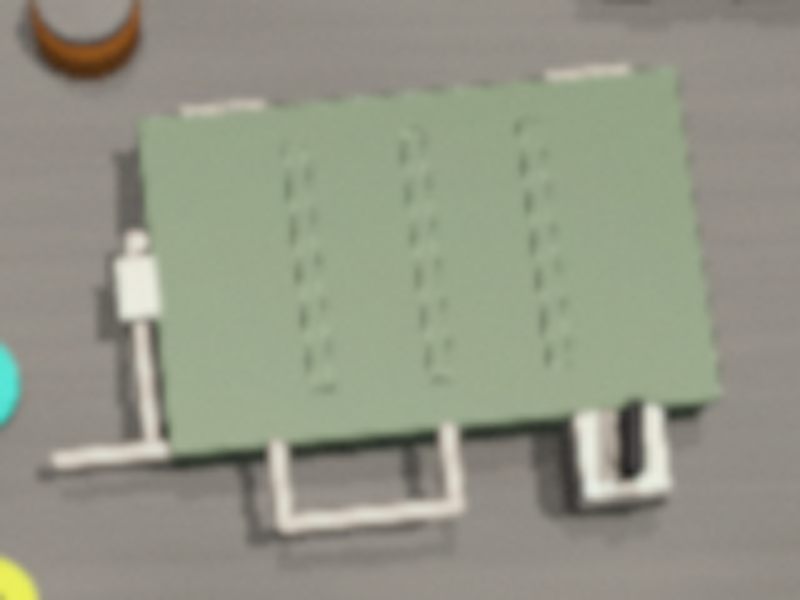

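View pics/t2.png

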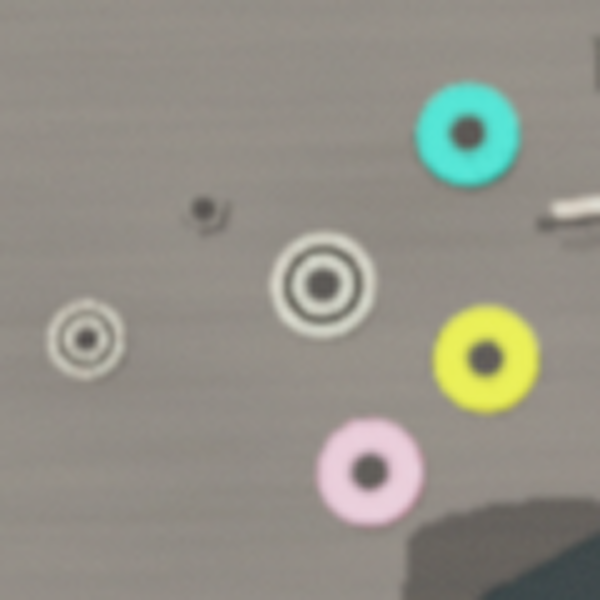

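View pics/s1.png

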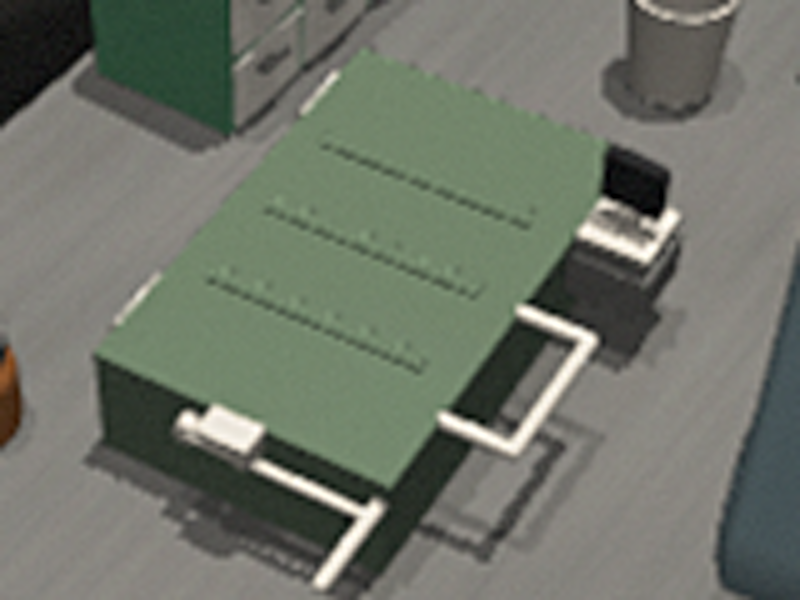

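```bash
python3 - <<'E'
from h import *
for n,P in (("top",[(317.6,204),(425.6,193.6),(434,259.5),(323.6,272)]),("side",[(279,231),(333,170),(381.6,189),(338,258)])):
    c=camera(n); W=np.array([onz(c,u,v,.088) for u,v in P]); print(n,W.round(4).tolist(), W.mean(0))
    e=W[0]-W[1]; print("yaw from back edge", np.arctan2(e[1],e[0])-np.pi/2, np.linalg.norm(e)); e=W[3]-W[2]; print(np.arctan2(e[1],e[0])-np.pi/2,np.linalg.norm(e)); 
    hsv=cv2.cvtColor(c['frame'],cv2.COLOR_RGB2HSV); m=((hsv[...,0]>42)&(hsv[...,0]<75)&(hsv[...,1]>35)&(hsv[...,2]>90)).astype(np.uint8)
    m=cv2.morphologyEx(m,cv2.MORPH_OPEN,np.ones((3,3)))
    cs,_=cv2.findContours(m,cv2.RETR_EXTERNAL,cv2.CHAIN_APPROX_NONE)
    for k in sorted(cs,key=cv2.contourArea)[-3:]:
        w=np.array([onz(c,u,v,.088)[:2] for u,v in k[:,0]],np.float32)
        print(cv2.contourArea(k),cv2.minAreaRect(w))
for n,B in (("top",[(190+323/5,230+285/5),(190+86/5,230+339/5),(190+203/5,230+209/5)]),("side",[(303.5,329),(279.5,377),(272,342)])):
    c=camera(n)
    for (u,v),z in zip(B,(.018,.015,.013)): print(n,onz(c,u,v,z).round(4))
E
```

```text
top [[0.7012, 0.0208, 0.088], [0.7266, -0.302, 0.088], [0.5266, -0.3154, 0.088], [0.4964, 0.0073, 0.088]] [ 0.61268799 -0.14732269  0.088     ]
yaw from back edge 0.07873746581301999 0.32378626271206057
0.09329888837019928 0.32405252459143447
1217.0 ((0.14882433414459229, 0.8560200333595276), (0.11431507766246796, 0.11304350197315216), 88.80741882324219)
4371.5 ((0.8844828009605408, -0.4303440451622009), (0.3512144386768341, 0.12700419127941132), 89.81907653808594)
7077.5 ((0.61313396692276, -0.1451398730278015), (0.20397479832172394, 0.32260462641716003), 4.475437164306641)
side [[0.7002, 0.0246, 0.088], [0.7243, -0.296, 0.088], [0.5439, -0.3089, 0.088], [0.4999, 0.0094, 0.088]] [ 0.61708256 -0.14271046  0.088     ]
yaw from back edge 0.07493723428463128 0.32153660662306077
0.13745043337643015 0.32130402556111326
1917.5 ((0.9039681553840637, -0.4718301296234131), (0.3584679961204529, 0.13016574084758759), 89.96668243408203)
4716.0 ((0.61598140001297, -0.1447380632162094), (0.20255833864212036, 0.3226613402366638), 4.490169525146484)
11514.5 ((0.9234303832054138, -1.1945689916610718), (0.7525953054428101, 1.0222828388214111), 34.81242752075195)
top [0.4664 0.215  0.018 ]
top [0.4372 0.3573 0.015 ]
top [0.5149 0.2883 0.013 ]
side [0.4695 0.2173 0.018 ]
side [0.4383 0.3601 0.015 ]
side [0.5159 0.2942 0.013 ]
```

Call:
{"name": "drive_tool", "arguments": {"deltas": [[[0.025, 0.042, 0], 0.128], [[0.025, 0.042, 0], 0.128], [[0.025, 0.042, 0], 0.128], [[0.025, 0.042, 0], 0.128], [[0.025, 0.042, 0], 0.128]], "gripper": 0.4}}

```text
time_s: 0.9
eef_pos: [0.3335, -0.3241, 0.2307]
eef_rot: [0.001, 0.871, 0.49, -0.0]
wrist_force: [0.8, 0.1, 0.0]
opening: 0.405
```

Call:
{"name": "drive_tool", "arguments": {"deltas": [[[0.026, 0.043, 0], 0.125], [[0.026, 0.043, 0], 0.125], [[0.026, 0.043, 0], 0.125], [[0.026, 0.043, 0], 0.125], [[0.026, 0.043, 0], 0.125], [[0, 0, 0], 0]]}}

```text
time_s: 1.5
eef_pos: [0.4637, -0.1041, 0.2327]
eef_rot: [0.004, 0.665, 0.747, 0.002]
wrist_force: [0.4, -0.5, 0.2]
opening: 0.395
```

```bash
cat >> h.py <<'E'
YAW=0.0782; CH=np.array([.616,-.145,0])
def w(x,y,z):
    p=R.from_euler('z',YAW).apply([x/1000,y/1000,z/1000]); return CH+p
def lidh(th,y=50):
    a,b=-250,6; return w(100+a*np.cos(th)+b*np.sin(th),y,78-a*np.sin(th)+b*np.cos(th))
def tcp():
    o=get_obs(); q=o['eef_rot']; r=rot(q).as_matrix(); return o['eef_pos'],np.degrees(np.arctan2(r[1,0],r[0,0])),o
E
python3 - <<'E'
from h import *
p,y,o=tcp(); print(p,y,o['q'],o['time_s'],o['wrist_force'])
print(lidh(0),w(-96.3,212,66.3))
for n in("top","side"):
    c=camera(n); cv2.imwrite(f"pics/{n}1.png",c["frame"][:,:,::-1])
    f=c['frame'].copy()
    for P in (lidh(0),lidh(0,0),lidh(0,100),w(-96.3,172,66.3),w(-96.3,227,66.3),w(28.7,172,66.3),w(-128,-100,140)):
        u,v=proj(c,P)[0]; cv2.circle(f,(round(u),round(v)),1,(255,0,0),-1); print(n,u.round(1),v.round(1))
    c['frame']=f; crop(c,n+"1c",*((290,180,450,300,5) if n=="top" else (260,160,420,280,5)))
E
```

```text
[ 0.4636536  -0.10409036  0.2327115 ] 96.58012675466333 [-0.47300489 -0.05583095  1.85408372  0.00245737  1.33502951 -0.58842465] 1.5 [ 0.41010093 -0.45377943  0.2139378 ]
[ 0.46255239 -0.10687085  0.084     ] [0.50343279 0.05882913 0.0663    ]
top 363.2 282.9
top 380.3 281.3
top 346.1 284.6
top 319.5 269.8
top 300.9 271.7
top 315.4 228.6
top 416.4 267.2
side 370.6 239.3
side 378.1 228.5
side 362.8 250.6
side 334.0 263.9
side 324.2 277.2
side 297.0 246.8
side 387.9 192.4
```

View pics/top1.png

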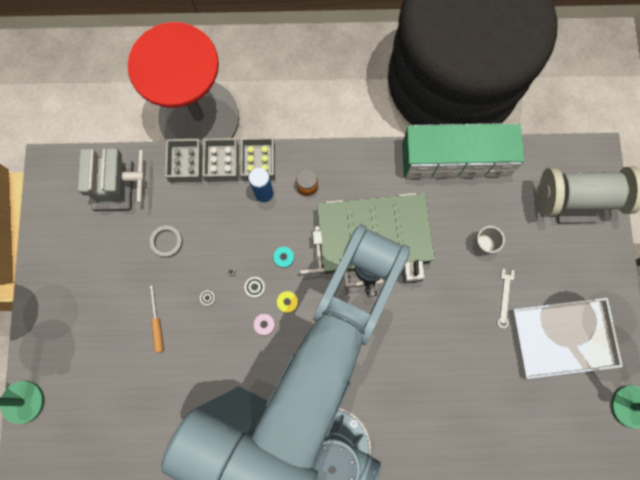

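View pics/side1c.png

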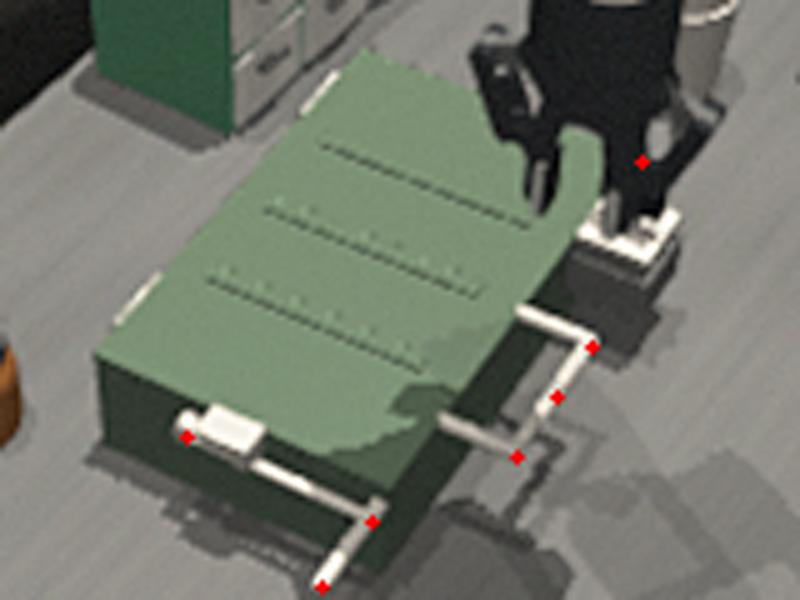

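View pics/top1c.png

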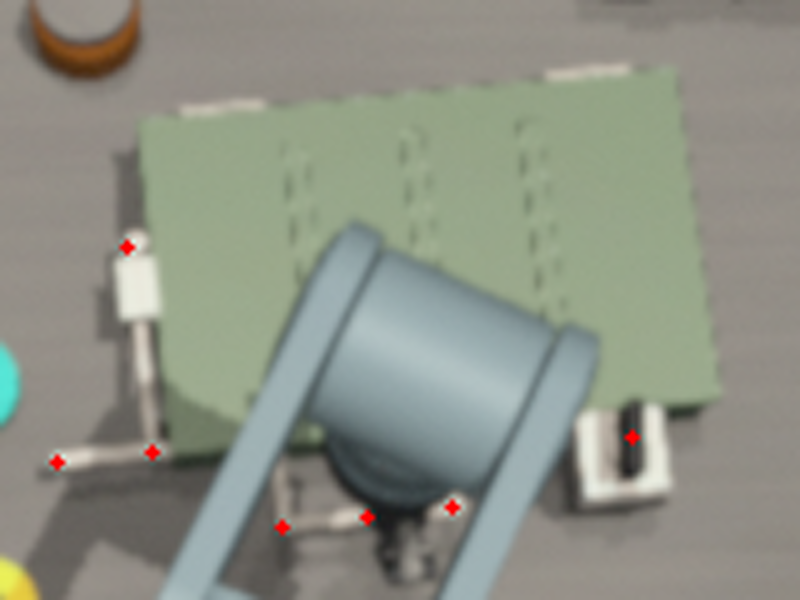

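View pics/side1.png

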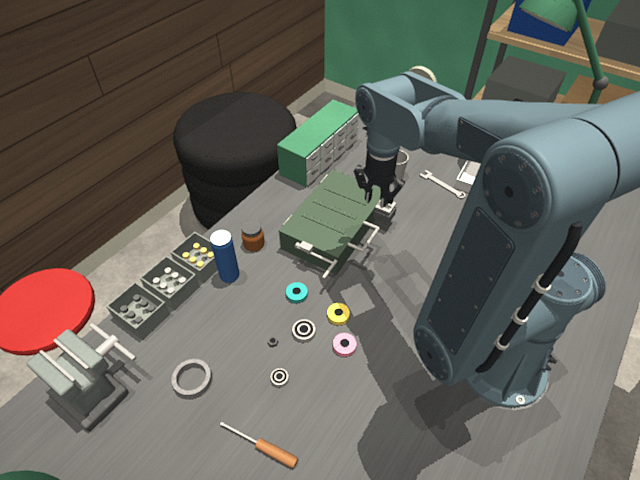

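Call:
{"name": "drive_tool", "arguments": {"deltas": [[[-0.001, -0.001, -0.04], -0.018], [[0, -0.001, -0.04], -0.018], [[0, 0, -0.04], 0], [[0, 0, -0.03], 0], [[0, 0, -0.015], 0], [[0, 0, 0], 0]]}}

```text
time_s: 2.2
eef_pos: [0.4586, -0.1193, 0.0645]
eef_rot: [0.008, 0.688, 0.725, 0.0]
wrist_force: [-1.0, 0.2, 0.0]
opening: 0.402
```

Call:
{"name": "drive_tool", "arguments": {"deltas": [[[0.0045, 0.008, 0], 0.02], [[0, 0, 0], 0]]}}

```text
time_s: 2.4
eef_pos: [0.4633, -0.1133, 0.0656]
eef_rot: [0.008, 0.682, 0.731, 0.0]
wrist_force: [-0.2, 0.2, -0.4]
opening: 0.402
```

Call:
{"name": "drive_tool", "arguments": {"deltas": [[[0, 0, 0], 0], [[0, 0, 0], 0], [[0, 0, 0], 0], [[0, 0, 0], 0]], "gripper": 0}}

```text
time_s: 2.8
eef_pos: [0.468, -0.1138, 0.0696]
eef_rot: [0.013, 0.682, 0.731, 0.003]
wrist_force: [-1.3, -1.3, -3.5]
opening: 0.092
```

```bash
python3 - <<'E'
from h import *
p,y,o=tcp(); print(p,y,o['wrist_force'],o['opening'])
c=camera("side"); crop(c,"s2",260,160,420,280,5)
h0=lidh(0)
for t in np.linspace(0,1.55,13): print(round(t,2),(lidh(t)-h0).round(4))
E
```

```text
[ 0.46796167 -0.11384287  0.06964871] 93.93144887495504 [-1.30558923 -1.27970706 -3.53302218] 0.09222566422790068
0.0 [0. 0. 0.]
0.13 [0.0028 0.0002 0.0322]
0.26 [0.0098 0.0008 0.0637]
0.39 [0.0207 0.0016 0.094 ]
0.52 [0.0355 0.0028 0.1227]
0.65 [0.0538 0.0042 0.1493]
0.78 [0.0754 0.0059 0.1732]
0.9 [0.0998 0.0078 0.1942]
1.03 [0.1268 0.0099 0.2118]
1.16 [0.1558 0.0122 0.2258]
1.29 [0.1863 0.0146 0.236 ]
1.42 [0.2179 0.0171 0.2421]
1.55 [0.25   0.0196 0.2441]
```

View pics/s2.png

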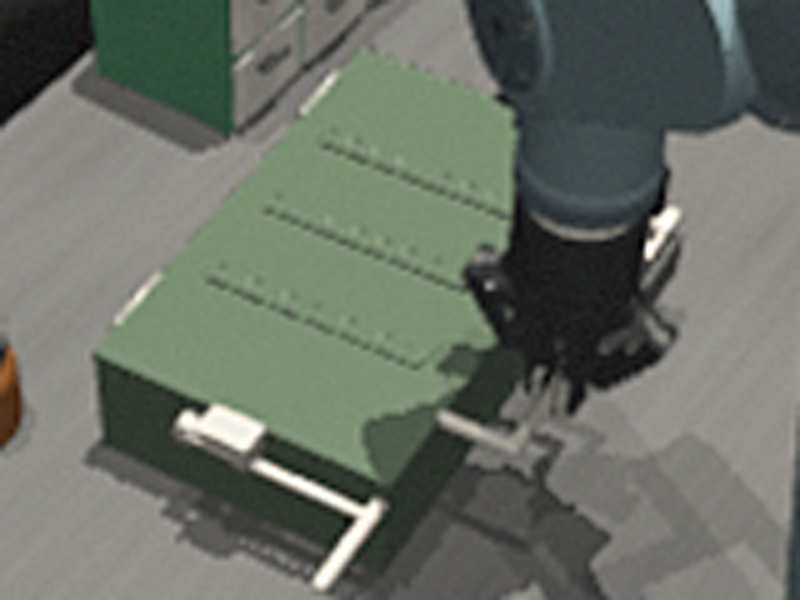

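Call:
{"name": "drive_tool", "arguments": {"deltas": [[[0.0005, 0, 0.016], 0], [[0.002, 0, 0.016], 0], [[0.003, 0, 0.016], 0], [[0.004, 0, 0.0155], 0], [[0.005, 0, 0.015], 0], [[0.006, 0.001, 0.015], 0], [[0.007, 0, 0.0145], 0], [[0.008, 0.001, 0.014], 0]]}}

```text
time_s: 3.65
eef_pos: [0.4969, -0.1113, 0.1812]
eef_rot: [0.007, 0.683, 0.73, -0.001]
wrist_force: [-0.5, -8.5, -15.6]
opening: 0.088
```

```bash
cat >> h.py <<'E'
HB=np.array([.468,-.114,.0696])  # TCP when gripping shut handle
def lidest():
    p,y,o=tcp(); d=p-HB; q=R.from_euler('z',-YAW).apply(d)*1000
    # handle in chest frame rel hinge
    X=-250+q[0]; Z=6+q[2]; 
    th=np.arctan2(Z,-X)-np.arctan2(6,250); r=np.hypot(X,Z)
    print("tcp",p.round(4),"yaw",y.round(1),"lid",th.round(3),"r",r.round(1),"dy",q[1].round(1),"F",o['wrist_force'].round(1),"open",round(o['opening'],3),"t",o['time_s'],"q",o['q'].round(2)); return th
def rows(ths):
    p,_,_=tcp(); 
    for t in ths:
        T=HB+lidh(t)-lidh(0); print(round(t,3),(T-p).round(4)); p=T
E
python3 - <<'E'
from h import *
t=lidest(); rows(np.arange(t+.06,1.57,.06))
E
```

```text
tcp [ 0.4969 -0.1113  0.1812] yaw 93.8 lid 0.465 r 250.3 dy 0.4 F [ -0.5  -8.5 -15.6] open 0.088 t 3.65 q [-0.45  0.08  1.83 -0.01  1.22 -0.52]
0.525 [0.0077 0.0002 0.0129]
0.585 [0.0082 0.0006 0.0126]
0.645 [0.0089 0.0007 0.012 ]
0.705 [0.0096 0.0008 0.0115]
0.765 [0.0103 0.0008 0.0109]
0.825 [0.0109 0.0009 0.0102]
0.885 [0.0115 0.0009 0.0096]
0.945 [0.0121 0.0009 0.0089]
1.005 [0.0126 0.001  0.0081]
1.065 [0.013  0.001  0.0073]
1.125 [0.0135 0.0011 0.0065]
1.185 [0.0138 0.0011 0.0057]
1.245 [0.0141 0.0011 0.0049]
1.305 [0.0144 0.0011 0.004 ]
1.365 [0.0146 0.0011 0.0032]
1.425 [0.0148 0.0012 0.0023]
1.485 [0.0149 0.0012 0.0014]
1.545 [0.0149 0.0012 0.0005]
```

Tracking is excellent; continue along the arc.

Call:
{"name": "drive_tool", "arguments": {"deltas": [[[0.0075, 0.0005, 0.013], 0], [[0.008, 0.0005, 0.0125], 0], [[0.009, 0.0005, 0.012], 0], [[0.0095, 0.001, 0.0115], 0], [[0.0105, 0.001, 0.011], 0], [[0.011, 0.001, 0.01], 0], [[0.0115, 0.001, 0.0095], 0], [[0.012, 0.001, 0.009], 0], [[0.0125, 0.001, 0.008], 0]]}}

```text
time_s: 4.55
eef_pos: [0.5696, -0.1055, 0.2673]
eef_rot: [-0.016, 0.684, 0.729, -0.021]
wrist_force: [-16.5, -2.8, 2.9]
opening: 0.088
```

```bash
python3 - <<'E'
from h import *
t=lidest(); rows(np.arange(t+.06,1.57,.06))
E
```

```text
tcp [ 0.5696 -0.1055  0.2673] yaw 93.7 lid 0.918 r 251.8 dy 0.5 F [-16.5  -2.8   2.9] open 0.088 t 4.55 q [-0.37  0.2   1.51 -0.03  1.48 -0.43]
0.978 [0.0134 0.0006 0.007 ]
1.038 [0.0128 0.001  0.0077]
1.098 [0.0133 0.001  0.0069]
1.158 [0.0137 0.0011 0.0061]
1.218 [0.014  0.0011 0.0053]
1.278 [0.0143 0.0011 0.0044]
1.338 [0.0145 0.0011 0.0035]
1.398 [0.0147 0.0012 0.0027]
1.458 [0.0149 0.0012 0.0018]
1.518 [0.0149 0.0012 0.0009]
```

Call:
{"name": "drive_tool", "arguments": {"deltas": [[[0.013, 0.0005, 0.007], 0], [[0.013, 0.001, 0.007], 0], [[0.013, 0.001, 0.0065], 0], [[0.0135, 0.001, 0.006], 0], [[0.014, 0.001, 0.005], 0], [[0.014, 0.001, 0.0045], 0]]}}

```text
time_s: 5.15
eef_pos: [0.6357, -0.1002, 0.3032]
eef_rot: [-0.035, 0.684, 0.727, -0.037]
wrist_force: [-10.8, -1.8, -6.0]
opening: 0.091
```

```bash
python3 - <<'E'
from h import *
t=lidest(); rows(np.arange(t+.06,1.58,.06)); print(tcp()[2]['eef_rot'])
E
```

```text
tcp [ 0.6357 -0.1002  0.3032] yaw 93.5 lid 1.218 r 253.2 dy 0.7 F [-10.8  -1.8  -6. ] open 0.091 t 5.15 q [-0.32  0.36  1.25 -0.04  1.63 -0.38]
1.278 [0.0153 0.0005 0.0015]
1.338 [0.0145 0.0011 0.0035]
1.398 [0.0147 0.0012 0.0027]
1.458 [0.0149 0.0012 0.0018]
1.518 [0.0149 0.0012 0.0009]
1.578 [ 0.015   0.0012 -0.    ]
[-0.03452779  0.68436541  0.72739511 -0.03671732]
```

Call:
{"name": "drive_tool", "arguments": {"deltas": [[[0.015, 0.001, 0.002], 0], [[0.0145, 0.001, 0.003], 0], [[0.0145, 0.001, 0.0025], 0], [[0.0145, 0.001, 0.002], 0], [[0.012, 0.001, 0.001], 0]]}}

```text
time_s: 5.65
eef_pos: [0.6968, -0.0952, 0.3166]
eef_rot: [-0.047, 0.685, 0.726, -0.048]
wrist_force: [-8.1, -2.7, 3.1]
opening: 0.083
```

```bash
python3 - <<'E'
from h import *
t=lidest(); rows(np.arange(t+.03,1.58,.03)); print(rot(tcp()[2]['eef_rot']).apply([0,0,1]))
c=camera("side"); crop(c,"s3",240,100,440,280,4)
E
```

```text
tcp [ 0.6968 -0.0952  0.3166] yaw 93.3 lid 1.466 r 253.8 dy 0.9 F [-8.1 -2.7  3.1] open 0.083 t 5.65 q [-0.28  0.52  1.   -0.04  1.75 -0.35]
1.496 [ 0.0078 -0.0002 -0.0032]
1.526 [0.0075 0.0006 0.0003]
1.556 [0.0075 0.0006 0.    ]
[-0.13437222 -0.00494799 -0.99091858]
```

View pics/s3.png

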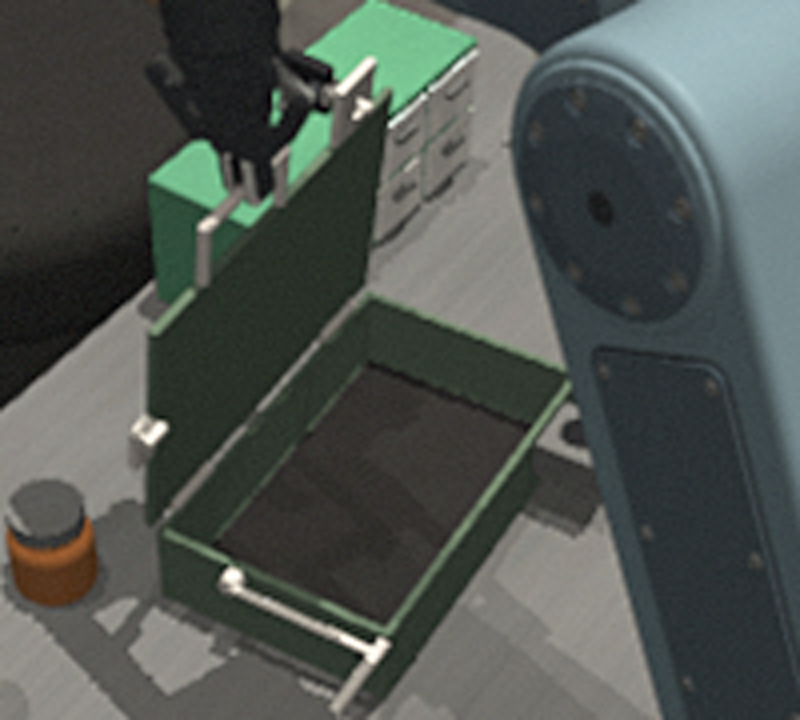

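Call:
{"name": "drive_tool", "arguments": {"deltas": [[[0.0075, 0.0005, 0.0], 0], [[0.0075, 0.0005, 0.0], 0], [[0.0075, 0.0005, 0.0], 0]]}}

```text
time_s: 6.0
eef_pos: [0.7187, -0.0935, 0.3177]
eef_rot: [-0.05, 0.685, 0.725, -0.05]
wrist_force: [-7.0, -2.9, 1.3]
opening: 0.088
```

```bash
python3 - <<'E'
from h import *
t=lidest(); print(rot(tcp()[2]['eef_rot']).apply([0,0,1]))
print(w(-96.3,212,66.3), w(-96.3,214,66.3))
E
```

```text
tcp [ 0.7187 -0.0935  0.3177] yaw 93.3 lid 1.553 r 254.1 dy 0.9 F [-7.  -2.9  1.3] open 0.088 t 6.0 q [-0.27  0.58  0.91 -0.04  1.78 -0.34]
[-0.14029562 -0.00434874 -0.99010011]
[0.50343279 0.05882913 0.0663    ] [0.50327655 0.06082302 0.0663    ]
```

Call:
{"name": "drive_tool", "arguments": {"deltas": [[[0, 0, 0], 0], [[0, 0, 0], 0], [[0.001, 0, 0.025], 0], [[0, 0, 0.025], 0], [[-0.03, 0.021, 0], 0], [[-0.03, 0.022, -0.03], 0], [[-0.03, 0.022, -0.03], 0], [[-0.03, 0.022, -0.03], 0], [[-0.03, 0.022, -0.03], 0], [[-0.03, 0.022, -0.03], 0]], "gripper": 0.4}}

```text
time_s: 7.0
eef_pos: [0.5446, 0.04, 0.2306]
eef_rot: [-0.035, 0.687, 0.725, -0.036]
wrist_force: [0.1, 1.1, 0.6]
opening: 0.401
```

Call:
{"name": "drive_tool", "arguments": {"deltas": [[[-0.022, 0.01, -0.04], 0], [[-0.021, 0.01, -0.04], 0.01], [[0, 0, -0.035], 0], [[0, 0, -0.035], 0], [[0, 0, -0.02], 0]]}}

```text
time_s: 7.5
eef_pos: [0.4997, 0.0663, 0.0616]
eef_rot: [-0.029, 0.682, 0.73, -0.029]
wrist_force: [0.9, -0.2, -0.0]
opening: 0.397
```

```bash
python3 - <<'E'
from h import *
p,y,o=tcp(); z=rot(o['eef_rot']).apply([0,0,1]); print(p,y,z,p-.019*z,o['time_s'])
E
```

```text
[0.49968722 0.06625666 0.06157413] 93.88136393633081 [-0.08189511 -0.00380266 -0.9966337 ] [0.50124323 0.06632891 0.08051017] 7.5
```

Call:
{"name": "drive_tool", "arguments": {"deltas": [[[0.0025, -0.006, -0.014], 0], [[0, 0, 0], 0]]}}

```text
time_s: 7.7
eef_pos: [0.5018, 0.0611, 0.0463]
eef_rot: [-0.029, 0.682, 0.73, -0.029]
wrist_force: [-0.7, -0.4, 0.0]
opening: 0.402
```

Call:
{"name": "drive_tool", "arguments": {"deltas": [[[0, 0, 0], 0], [[0, 0, 0], 0], [[0, 0, 0], 0]], "gripper": 0}}

```text
time_s: 8.0
eef_pos: [0.5061, 0.0616, 0.0505]
eef_rot: [-0.026, 0.682, 0.73, -0.025]
wrist_force: [-6.1, -0.7, -0.4]
opening: 0.091
```

```bash
python3 - <<'E'
from h import *
p,y,o=tcp(); z=rot(o['eef_rot']).apply([0,0,1]); print(p,y,z,p-.019*z,o['time_s'],o['opening'],o['wrist_force'])
p0=w(-96.3,213,66.3); q=p0
for t in np.linspace(0,2.007,15)[1:]:
    n=w(28.7-125*np.cos(t),213,66.3+125*np.sin(t)); print(round(t,2),(n-q).round(4),(n-p0).round(4)); q=n
E
```

```text
[0.50612409 0.06162757 0.05053827] 93.86075497993481 [-0.07191164 -0.00224516 -0.99740848] [0.50749041 0.06167022 0.06948903] 8.0 0.09127537247205172 [-6.0709395  -0.74562001 -0.40667733]
0.14 [0.0013 0.0001 0.0179] [0.0013 0.0001 0.0179]
0.29 [0.0038 0.0003 0.0175] [0.0051 0.0004 0.0354]
0.43 [0.0063 0.0005 0.0168] [0.0113 0.0009 0.0521]
0.57 [0.0086 0.0007 0.0157] [0.0199 0.0016 0.0678]
0.72 [0.0107 0.0008 0.0143] [0.0307 0.0024 0.0821]
0.86 [0.0127 0.001  0.0126] [0.0433 0.0034 0.0947]
1.0 [0.0143 0.0011 0.0107] [0.0577 0.0045 0.1054]
1.15 [0.0157 0.0012 0.0085] [0.0734 0.0057 0.1139]
1.29 [0.0168 0.0013 0.0062] [0.0901 0.0071 0.1201]
1.43 [0.0175 0.0014 0.0037] [0.1076 0.0084 0.1238]
1.58 [0.0178 0.0014 0.0012] [0.1254 0.0098 0.125 ]
1.72 [ 0.0178  0.0014 -0.0014] [0.1432 0.0112 0.1236]
1.86 [ 0.0174  0.0014 -0.0039] [0.1606 0.0126 0.1197]
2.01 [ 0.0167  0.0013 -0.0064] [0.1773 0.0139 0.1133]
```

Call:
{"name": "drive_tool", "arguments": {"deltas": [[[0.0015, 0, 0.018], 0], [[0.004, 0.0005, 0.0175], 0], [[0.0065, 0.0005, 0.017], 0], [[0.0085, 0.0005, 0.0155], 0], [[0.0105, 0.001, 0.0145], 0], [[0.0125, 0.001, 0.0125], 0], [[0.0145, 0.001, 0.0105], 0], [[0.0155, 0.001, 0.0085], 0]]}}

```text
time_s: 8.8
eef_pos: [0.5889, 0.0678, 0.1714]
eef_rot: [-0.016, 0.683, 0.73, -0.017]
wrist_force: [8.6, -1.3, -28.3]
opening: 0.092
```

```bash
python3 - <<'E'
from h import *
p,y,o=tcp(); z=rot(o['eef_rot']).apply([0,0,1]); PB=np.array([.5061,.0616,.0505])
print(p,y,z,o['time_s'],o['opening'],o['wrist_force']); d=R.from_euler('z',-YAW).apply(p-PB)*1000
print(d, np.hypot(d[0]-125,d[2]), np.arctan2(d[2],125-d[0]))
p0=w(-96.3,213,66.3); q=p-PB
for t in np.linspace(1.0,2.007,8)[1:]:
    n=w(28.7-125*np.cos(t),213,66.3+125*np.sin(t))-p0; print(round(t,2),(n-q).round(4)); q=n
E
```

```text
[0.58893602 0.06782149 0.17141096] 93.86816895494508 [-0.04727858 -0.00241853 -0.99887881] 8.8 0.09218596635994958 [  8.6346458   -1.34464143 -28.34782683]
[ 83.06888871  -0.26869709 120.91095809] 127.97530183240802 1.2369810988353702
1.14 [-0.0098 -0.0005 -0.0071]
1.29 [0.0168 0.0013 0.0062]
1.43 [0.0175 0.0014 0.0038]
1.58 [0.0179 0.0014 0.0012]
1.72 [ 0.0179  0.0014 -0.0014]
1.86 [ 0.0175  0.0014 -0.0039]
2.01 [ 0.0167  0.0013 -0.0064]
```

Call:
{"name": "drive_tool", "arguments": {"deltas": [[[0.018, 0.0015, -0.001], 0], [[0.0175, 0.0015, 0.001], 0], [[0.0175, 0.0015, -0.0005], 0], [[0.0175, 0.0015, -0.003], 0], [[0.0155, 0.001, -0.005], 0], [[0.01, 0.001, -0.0045], 0]]}}

```text
time_s: 9.4
eef_pos: [0.6858, 0.0756, 0.1668]
eef_rot: [-0.017, 0.682, 0.731, -0.02]
wrist_force: [-38.1, -4.2, 33.9]
opening: 0.089
```

```bash
python3 - <<'E'
from h import *
p,y,o=tcp(); z=rot(o['eef_rot']).apply([0,0,1]); PB=np.array([.5061,.0616,.0505])
print(p,y,z,o['time_s'],o['opening'],o['wrist_force']); d=R.from_euler('z',-YAW).apply(p-PB)*1000
print(d, np.hypot(d[0]-125,d[2]), np.arctan2(d[2],125-d[0]))
c=camera("side"); crop(c,"s4",240,100,440,280,4)
E
```

```text
[0.68580486 0.07561501 0.16677304] 93.95352746919035 [-0.05122182 -0.00612308 -0.99866853] 9.4 0.08931905091439221 [-38.13337133  -4.15681138  33.89390957]
[ 1.80250523e+02 -6.64225354e-02  1.16273038e+02] 128.73243444942554 2.0143908229348657
```

View pics/s4.png

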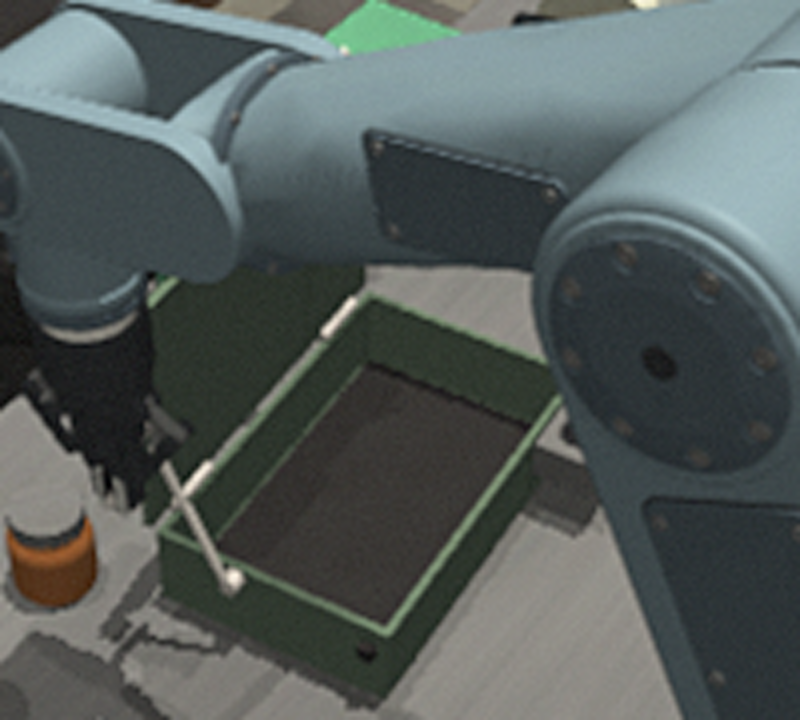

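Call:
{"name": "drive_tool", "arguments": {"deltas": [[[0, 0, 0], 0], [[0, 0, 0], 0], [[0, 0.001, 0.02], 0], [[0, 0.001, 0.025], 0], [[0, 0.005, 0.04], 0], [[-0.03, 0.02, 0.03], 0], [[-0.04, 0.02, 0], 0], [[-0.04, 0.02, 0], 0]], "gripper": 0.4}}

```text
time_s: 10.25
eef_pos: [0.5759, 0.1416, 0.2887]
eef_rot: [-0.015, 0.684, 0.729, -0.018]
wrist_force: [0.3, -0.1, 0.3]
opening: 0.401
```

```bash
python3 - <<'E'
from h import *
p,y,o=tcp(); z=rot(o['eef_rot']).apply([0,0,1]); print(p,y,z,o['time_s'])
c=camera("side"); crop(c,"s5",240,100,440,280,4)
E
```

```text
[0.57585601 0.14157416 0.28871774] 93.61826347666329 [-0.04675716 -0.00550071 -0.99889114] 10.25
```

View pics/s5.png

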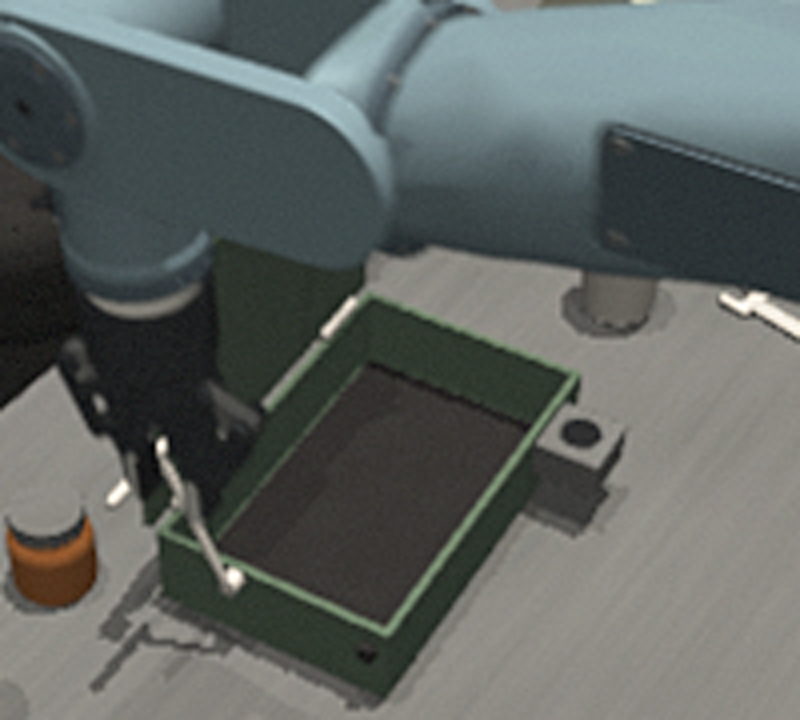

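Call:
{"name": "drive_tool", "arguments": {"deltas": [[[-0.021, 0.015, -0.03], 0], [[-0.021, 0.015, -0.035], 0], [[-0.021, 0.015, -0.035], 0], [[-0.021, 0.015, -0.035], 0], [[-0.02, 0.014, -0.035], 0], [[0, 0, 0], 0]], "gripper": 1}}

```text
time_s: 10.9
eef_pos: [0.4625, 0.2235, 0.1206]
eef_rot: [-0.012, 0.682, 0.731, -0.011]
wrist_force: [-1.1, 0.1, -0.0]
opening: 0.998
```

```bash
python3 - <<'E'
from h import *
p,y,o=tcp(); z=rot(o['eef_rot']).apply([0,0,1]); print(p,y,z,o['time_s'])
c=camera("side"); crop(c,"s6",230,230,390,400,4)
c=camera("top");crop(c,"t6",190,180,350,340,4)
E
```

```text
[0.46247098 0.2234621  0.12058905] 93.93296137601236 [-0.03249125 -0.00103181 -0.99947149] 10.9
```

View pics/s6.png

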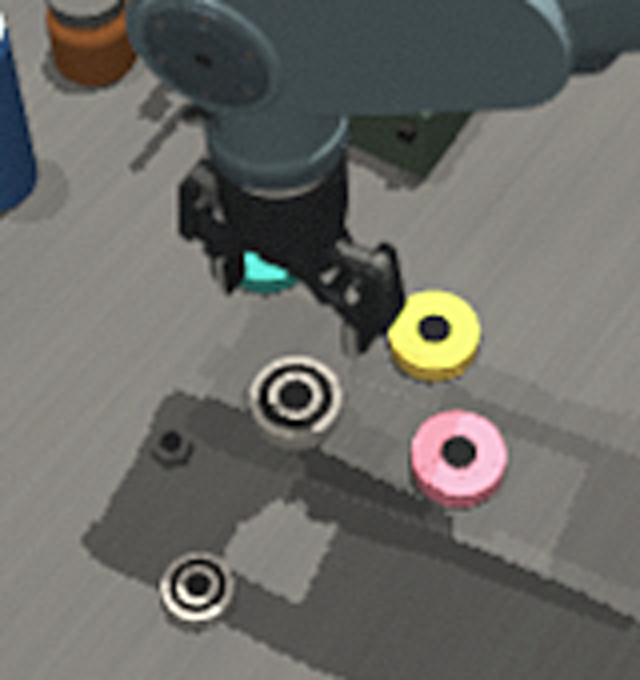

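View pics/t6.png

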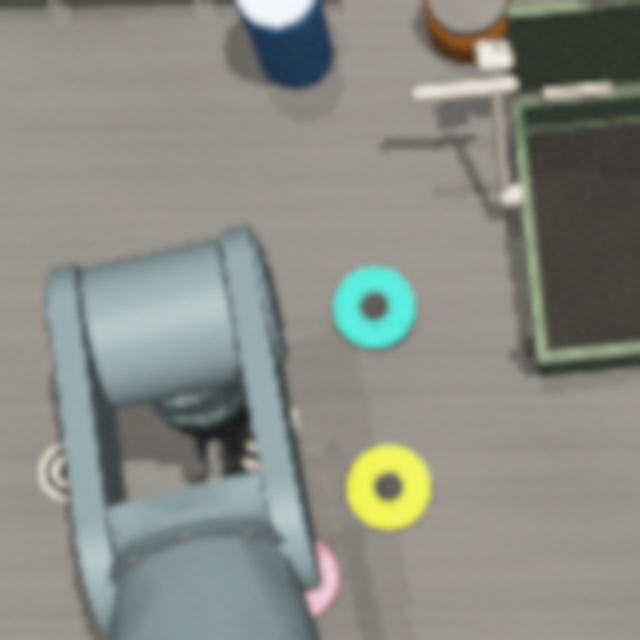

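Call:
{"name": "drive_tool", "arguments": {"deltas": [[[0.004, -0.0035, -0.04], 0], [[0.003, -0.003, -0.04], 0], [[0, 0, -0.025], 0], [[0, 0, -0.01], 0], [[0, 0, 0], 0]]}}

```text
time_s: 11.5
eef_pos: [0.4922, 0.2163, 0.0193]
eef_rot: [0.0, 0.684, 0.73, 0.004]
wrist_force: [0.2, 0.2, 0.7]
opening: 0.999
```

Call:
{"name": "drive_tool", "arguments": {"deltas": [[[-0.0215, 0, 0], 0], [[0, 0, 0], 0]]}}

```text
time_s: 11.7
eef_pos: [0.4747, 0.2163, 0.0229]
eef_rot: [0.002, 0.684, 0.729, 0.006]
wrist_force: [0.2, 0.1, -0.7]
opening: 0.995
```

```bash
python3 - <<'E'
from h import *
p,y,o=tcp(); z=rot(o['eef_rot']).apply([0,0,1]); print(p,y,z,o['time_s'],o['dq'].round(3))
c=camera("side"); crop(c,"s7",230,230,390,400,4)
E
```

```text
[0.47469374 0.21634131 0.02294584] 93.62887655852468 [ 0.01174364  0.00635596 -0.99991084] 11.7 [-0.023  0.005 -0.11  -0.005 -0.014 -0.005]
```

View pics/s7.png

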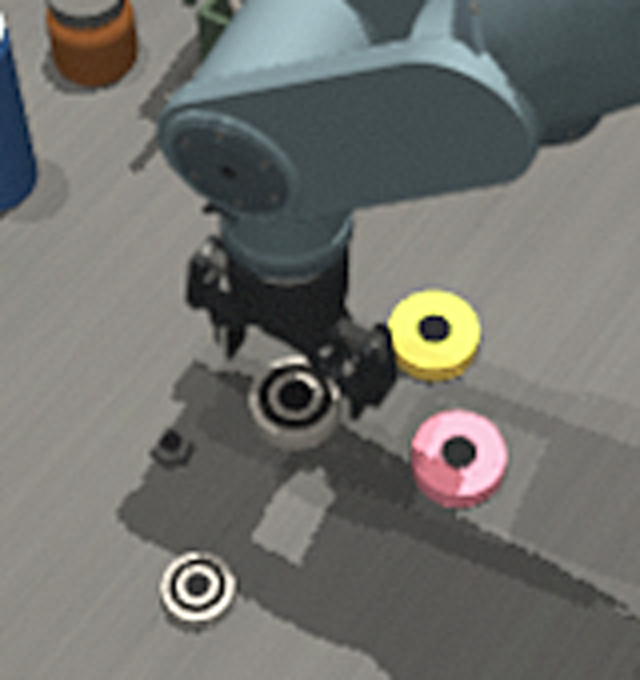

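Call:
{"name": "drive_tool", "arguments": {"deltas": [[[-0.003, 0, -0.009], 0], [[-0.002, 0, -0.008], 0], [[0, 0, -0.006], 0], [[0, 0, 0], 0]]}}

```text
time_s: 12.15
eef_pos: [0.4776, 0.2171, 0.0032]
eef_rot: [0.006, 0.685, 0.729, 0.012]
wrist_force: [0.0, 0.1, 0.4]
opening: 1.001
```

Call:
{"name": "drive_tool", "arguments": {"deltas": [[[-0.006, 0, -0.002], 0], [[-0.002, 0, -0.002], 0], [[0, 0, 0], 0]]}}

```text
time_s: 12.45
eef_pos: [0.4687, 0.217, -0.0017]
eef_rot: [0.006, 0.685, 0.729, 0.011]
wrist_force: [0.1, 0.1, -0.6]
opening: 1.001
```

```bash
python3 - <<'E'
from h import *
p,y,o=tcp(); z=rot(o['eef_rot']).apply([0,0,1]); print(p,y,z,o['time_s'],o['q'].round(3))
E
```

```text
[ 0.46872246  0.21703028 -0.00169972] 93.59539870080806 [ 0.02409486  0.00843974 -0.99967405] 12.45 [0.201 0.382 1.907 0.005 0.827 0.136]
```

Call:
{"name": "drive_tool", "arguments": {"deltas": [[[0, 0, 0], 0], [[0, 0, 0], 0], [[0, 0, 0], 0], [[0, 0, 0], 0]], "gripper": 0}}

```text
time_s: 12.85
eef_pos: [0.4697, 0.2173, -0.0005]
eef_rot: [0.006, 0.684, 0.729, 0.012]
wrist_force: [0.2, 0.0, -2.1]
opening: 0.702
```

Call:
{"name": "drive_tool", "arguments": {"deltas": [[[0, 0, 0.01], 0], [[0, 0, 0.02], 0], [[0, 0, 0.03], 0], [[0, 0, 0.03], 0], [[0, 0, 0], 0]]}}

```text
time_s: 13.35
eef_pos: [0.467, 0.2166, 0.0924]
eef_rot: [0.005, 0.685, 0.729, 0.01]
wrist_force: [1.6, -0.1, -2.2]
opening: 0.699
```

```bash
python3 - <<'E'
from h import *
p,y,o=tcp(); z=rot(o['eef_rot']).apply([0,0,1]); print(p,y,z,o['time_s'],o['q'].round(3))
c=camera("side"); crop(c,"s8",230,110,390,400,2); crop(c,"s8b",240,210,390,310,5)
c=camera("top");crop(c,"t8",190,180,450,340,3)
E
```

```text
[0.4669693  0.21663994 0.09238472] 93.59804491309993 [ 0.02068512  0.00770918 -0.99975632] 13.35 [0.201 0.209 1.885 0.004 1.026 0.137]
```

View pics/s8b.png

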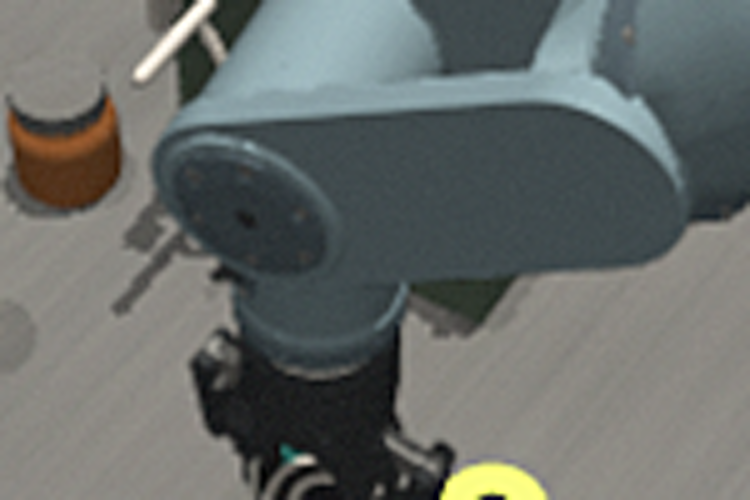

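View pics/t8.png

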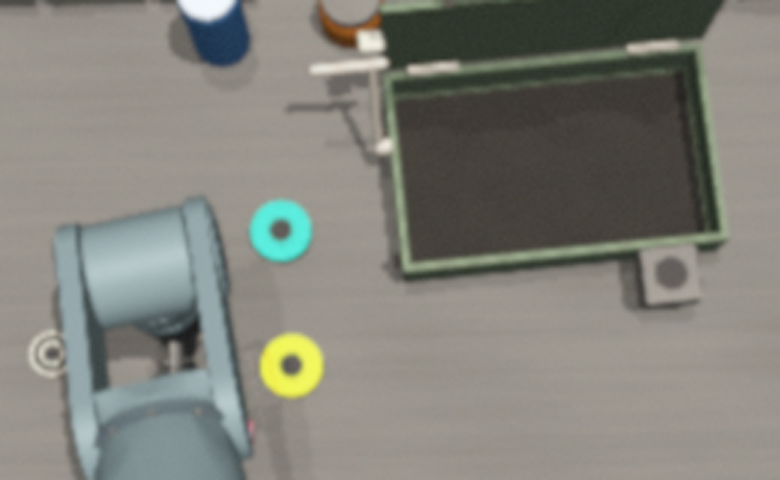

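Call:
{"name": "drive_tool", "arguments": {"deltas": [[[0, -0.01, 0.03], 0], [[0.012, -0.03, 0.02], 0], [[0.014, -0.034, 0.01], 0], [[0.014, -0.034, 0], 0], [[0.014, -0.034, 0], 0], [[0.014, -0.034, 0], 0], [[0.014, -0.034, 0], 0], [[0.014, -0.034, 0], 0], [[0.014, -0.034, 0], 0], [[0, 0, 0], 0]]}}

```text
time_s: 14.45
eef_pos: [0.5639, -0.0721, 0.1316]
eef_rot: [-0.009, 0.683, 0.73, -0.002]
wrist_force: [0.3, 1.1, -2.0]
opening: 0.702
```

```bash
sed -i 's/CH=np.array(\[.616/CH=np.array([.620/' h.py; python3 - <<'E'
from h import *
p,y,o=tcp(); z=rot(o['eef_rot']).apply([0,0,1]); print(p,y,z,o['time_s'],o['q'].round(3),o['opening'],o['wrist_force'])
print(w(-25,60,6),w(-25,-50,6))
c=camera("side"); crop(c,"s9",240,100,440,280,4)
E
```

```text
[ 0.5638552  -0.07209703  0.13157386] 93.78941709831436 [-0.01617245  0.00882918 -0.99983023] 14.45 [-0.338  0.286  1.694  0.003  1.179 -0.405] 0.7023283052530834 [ 0.30887823  1.09381245 -2.004153  ]
[ 0.59038918 -0.08713637  0.006     ] [ 0.59898242 -0.1968002   0.006     ]
```

View pics/s9.png

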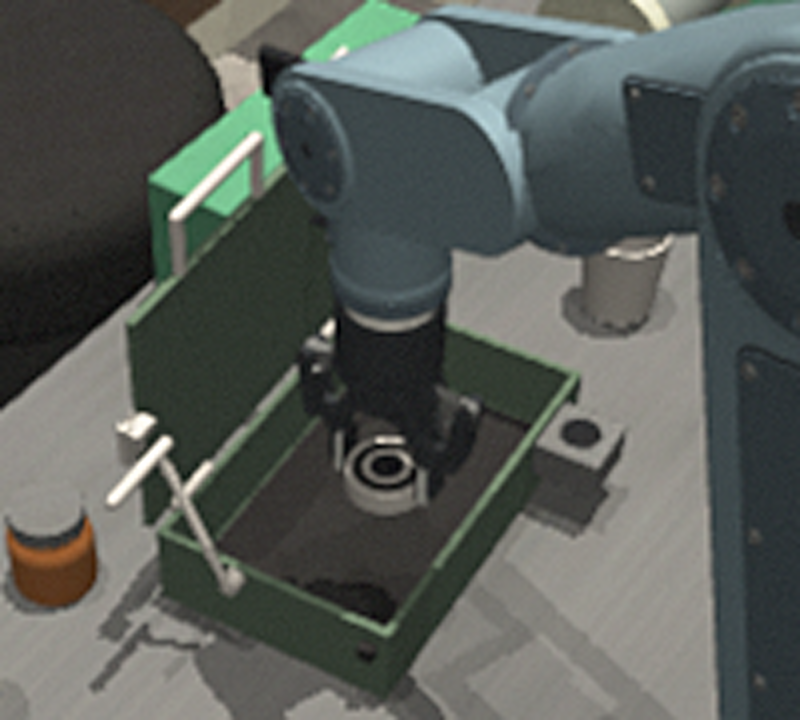

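Call:
{"name": "drive_tool", "arguments": {"deltas": [[[0.024, -0.012, 0], 0], [[0.002, 0, -0.03], 0], [[0, 0, -0.03], 0], [[0, 0, -0.02], 0], [[0, 0, 0], 0]]}}

```text
time_s: 15.0
eef_pos: [0.5828, -0.0762, 0.0412]
eef_rot: [-0.017, 0.682, 0.731, -0.004]
wrist_force: [-1.3, -0.2, -2.4]
opening: 0.7
```

Call:
{"name": "drive_tool", "arguments": {"deltas": [[[0.006, -0.004, -0.015], 0], [[0.004, 0, -0.012], 0], [[0, 0, -0.006], 0], [[0, 0, 0], 0]]}}

```text
time_s: 15.4
eef_pos: [0.5922, -0.0768, 0.0073]
eef_rot: [-0.018, 0.681, 0.732, -0.005]
wrist_force: [0.3, 0.1, -2.2]
opening: 0.699
```

Call:
{"name": "drive_tool", "arguments": {"deltas": [[[0, 0, -0.0015], 0], [[0, 0, 0], 0]]}}

```text
time_s: 15.6
eef_pos: [0.5926, -0.0766, 0.0076]
eef_rot: [-0.018, 0.681, 0.732, -0.005]
wrist_force: [-0.3, 0.3, -2.6]
opening: 0.698
```

Call:
{"name": "drive_tool", "arguments": {"deltas": [[[0, 0, 0], 0], [[0, 0, 0], 0], [[0, 0, 0.01], 0], [[0, 0, 0.03], 0], [[0, 0, 0.04], 0], [[0, 0, 0.04], 0], [[-0.01, 0.03, 0.02], 0], [[-0.01, 0.04, 0], 0], [[-0.015, 0.04, 0], 0], [[-0.015, 0.04, 0], 0]], "gripper": 0.85}}

```text
time_s: 16.6
eef_pos: [0.5453, 0.072, 0.1629]
eef_rot: [-0.012, 0.685, 0.729, -0.001]
wrist_force: [0.3, 1.2, -0.8]
opening: 0.848
```

```bash
python3 - <<'E'
from h import *
p,y,o=tcp(); z=rot(o['eef_rot']).apply([0,0,1]); print(p,y,z,o['time_s'],o['q'].round(3),o['opening'],o['wrist_force'])
c=camera("side"); crop(c,"s10",240,100,440,280,4); crop(c,"s10b",230,230,390,400,4)
c=camera("top"); crop(c,"t10",190,180,450,340,3)
E
```

```text
[0.54525926 0.07201988 0.16292045] 93.57625836473058 [-0.01797327  0.01517852 -0.99972325] 16.6 [-0.093  0.208  1.721  0.014  1.232 -0.16 ] 0.8479089726322774 [ 0.3328169   1.19754992 -0.78027225]
```

View pics/s10.png

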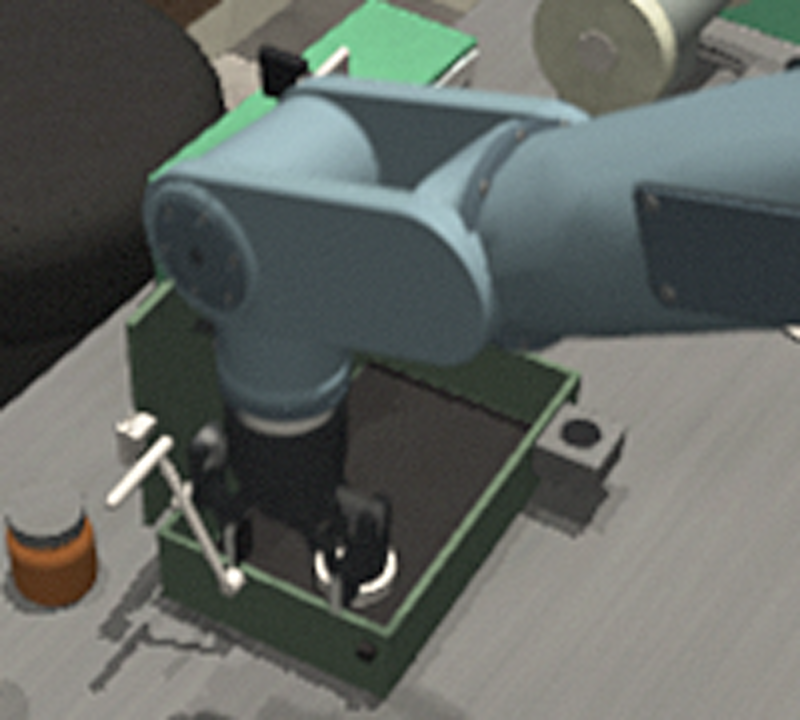

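View pics/t10.png

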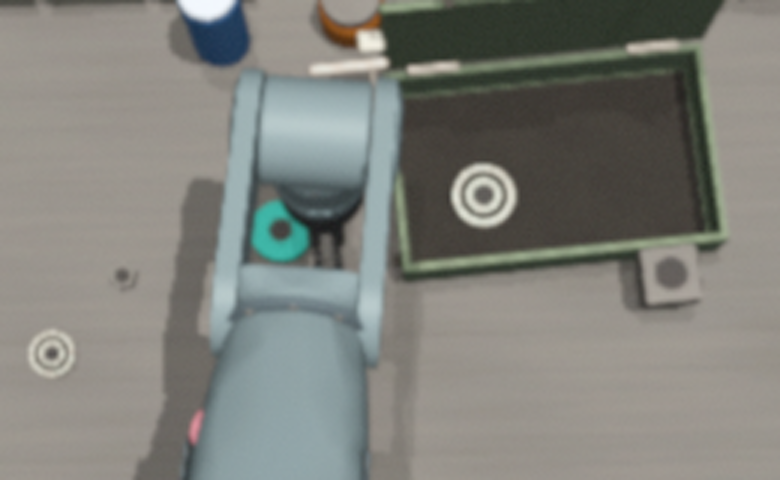

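View pics/s10b.png

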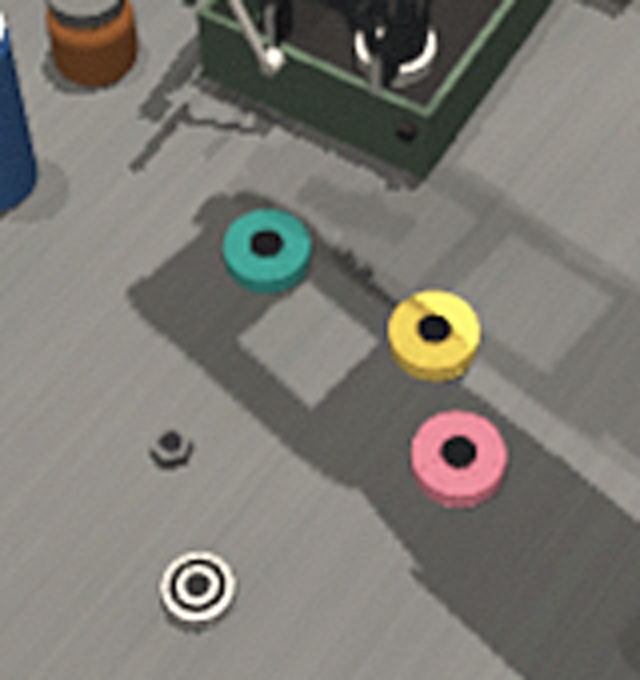

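Call:
{"name": "drive_tool", "arguments": {"deltas": [[[-0.013, 0.036, 0], 0], [[-0.013, 0.036, 0], 0], [[-0.013, 0.036, 0], 0], [[-0.013, 0.036, -0.01], 0], [[-0.013, 0.036, -0.01], 0], [[-0.013, 0.036, -0.01], 0], [[-0.013, 0.036, -0.01], 0], [[-0.013, 0.03, -0.01], 0], [[0, 0, 0], 0]], "gripper": 0.78}}

```text
time_s: 17.6
eef_pos: [0.4413, 0.3642, 0.12]
eef_rot: [-0.008, 0.684, 0.73, 0.005]
wrist_force: [0.3, -0.8, 0.4]
opening: 0.786
```

Call:
{"name": "drive_tool", "arguments": {"deltas": [[[-0.002, -0.003, -0.03], 0], [[-0.002, -0.002, -0.03], 0], [[-0.002, 0, -0.025], 0], [[0, 0, 0], 0]]}}

```text
time_s: 18.0
eef_pos: [0.4395, 0.3587, 0.0369]
eef_rot: [-0.006, 0.683, 0.73, 0.008]
wrist_force: [-0.1, -0.4, -0.2]
opening: 0.782
```

```bash
python3 - <<'E'
from h import *
p,y,o=tcp(); z=rot(o['eef_rot']).apply([0,0,1]); print(p,y,z,o['time_s'],o['q'].round(3),o['opening'],o['wrist_force'])
c=camera("side"); crop(c,"s11",230,280,390,400,5)
E
```

```text
[0.43945316 0.35874855 0.03693812] 93.84319921844029 [ 0.00306536  0.01970816 -0.99980108] 18.0 [0.466 0.406 1.763 0.02  0.961 0.388] 0.7822172752568661 [-0.05578732 -0.4423757  -0.17802982]
```

View pics/s11.png

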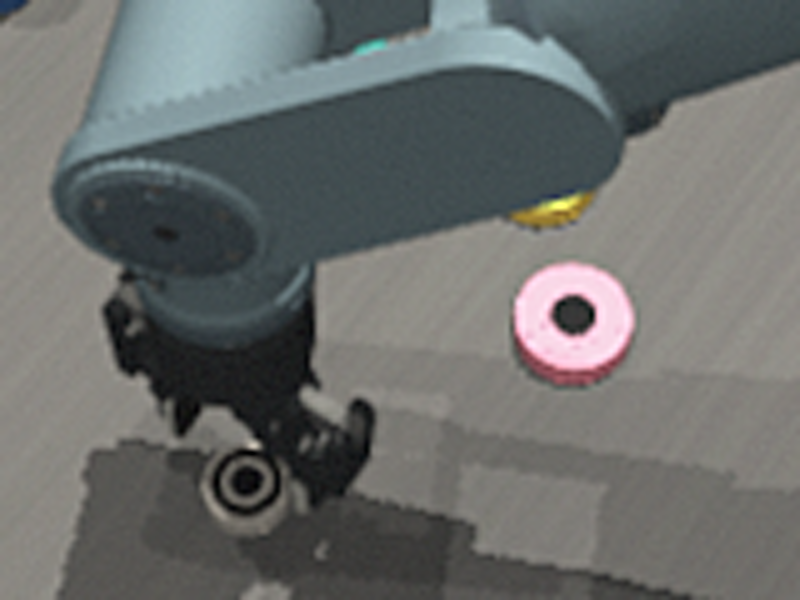

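Call:
{"name": "drive_tool", "arguments": {"deltas": [[[0, 0, -0.015], 0], [[-0.001, 0, -0.012], 0], [[-0.001, 0, -0.008], 0], [[0, 0, -0.002], 0], [[0, 0, 0], 0]]}}

```text
time_s: 18.55
eef_pos: [0.4437, 0.36, 0.004]
eef_rot: [-0.003, 0.684, 0.73, 0.014]
wrist_force: [-0.6, 0.2, 1.0]
opening: 0.777
```

Call:
{"name": "drive_tool", "arguments": {"deltas": [[[-0.004, 0, -0.003], 0], [[0, 0, 0], 0]]}}

```text
time_s: 18.75
eef_pos: [0.4397, 0.3603, 0.0013]
eef_rot: [-0.003, 0.683, 0.73, 0.014]
wrist_force: [-0.3, -0.4, -0.2]
opening: 0.781
```

Call:
{"name": "drive_tool", "arguments": {"deltas": [[[0, 0, 0], 0], [[0, 0, 0], 0], [[0, 0, 0], 0], [[0, 0, 0], 0]], "gripper": 0}}

```text
time_s: 19.15
eef_pos: [0.4402, 0.3609, 0.0026]
eef_rot: [-0.003, 0.683, 0.73, 0.015]
wrist_force: [-0.8, 0.1, -0.4]
opening: 0.494
```

Call:
{"name": "drive_tool", "arguments": {"deltas": [[[0, 0, 0.01], 0], [[0, 0, 0.03], 0], [[0, -0.005, 0.04], 0], [[0.01, -0.02, 0.04], 0], [[0.013, -0.036, 0.01], 0], [[0.014, -0.036, 0], 0], [[0.014, -0.036, 0], 0], [[0.014, -0.036, 0], 0], [[0.014, -0.036, 0], 0], [[0.014, -0.036, 0], 0]]}}

```text
time_s: 20.15
eef_pos: [0.5324, 0.1145, 0.144]
eef_rot: [-0.001, 0.68, 0.733, 0.016]
wrist_force: [0.8, 0.5, -1.6]
opening: 0.497
```

```bash
python3 - <<'E'
from h import *
p,y,o=tcp(); z=rot(o['eef_rot']).apply([0,0,1]); print(p,y,z,o['time_s'],o['q'].round(3),o['opening'],o['wrist_force'])
c=camera("side"); crop(c,"s12",220,100,440,300,3)
E
```

```text
[0.53239624 0.11449439 0.14398332] 94.3615422164458 [ 0.0202098   0.02517662 -0.99947872] 20.15 [-0.022  0.193  1.782  0.028  1.148 -0.109] 0.49737520801409196 [ 0.83117902  0.48880348 -1.63725468]
```

View pics/s12.png

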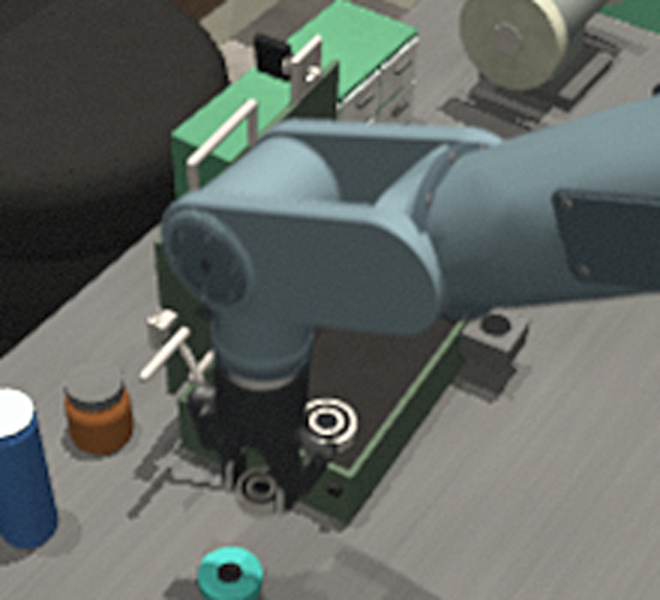

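Call:
{"name": "drive_tool", "arguments": {"deltas": [[[0.005, -0.038, 0.005], 0], [[0.008, -0.039, 0], 0], [[0.009, -0.039, 0], 0], [[0.009, -0.039, 0], 0], [[0.009, -0.039, 0], 0], [[0.009, -0.039, 0], 0], [[0.009, -0.039, 0], 0], [[0.009, -0.035, 0], 0], [[0, 0, 0], 0]]}}

```text
time_s: 21.1
eef_pos: [0.6029, -0.2116, 0.1552]
eef_rot: [0.003, 0.682, 0.731, 0.017]
wrist_force: [0.0, 0.3, -0.1]
opening: 0.493
```

```bash
python3 - <<'E'
from h import *
p,y,o=tcp(); z=rot(o['eef_rot']).apply([0,0,1]); print(p,y,z,o['time_s'],o['q'].round(3),o['opening'],o['wrist_force'])
c=camera("side"); crop(c,"s13",240,100,440,280,4)
for t in (1.36,1.42,1.45,1.5,1.54): print(t,proj(c,[lidh(t,0),lidh(t,100)]).round(1).tolist())
E
```

```text
[ 0.60291257 -0.21160904  0.15523703] 94.05603307007301 [ 0.02707862  0.01998046 -0.9994336 ] 21.1 [-0.539  0.379  1.519  0.033  1.23  -0.62 ] 0.4933511518637065 [ 0.03235945  0.30714978 -0.11613193]
1.36 [[318.3, 141.2], [298.9, 161.3]]
1.42 [[313.7, 138.9], [294.1, 158.8]]
1.45 [[311.4, 137.8], [291.7, 157.6]]
1.5 [[307.6, 136.1], [287.8, 155.8]]
1.54 [[304.5, 134.9], [284.6, 154.5]]
```

View pics/s13.png

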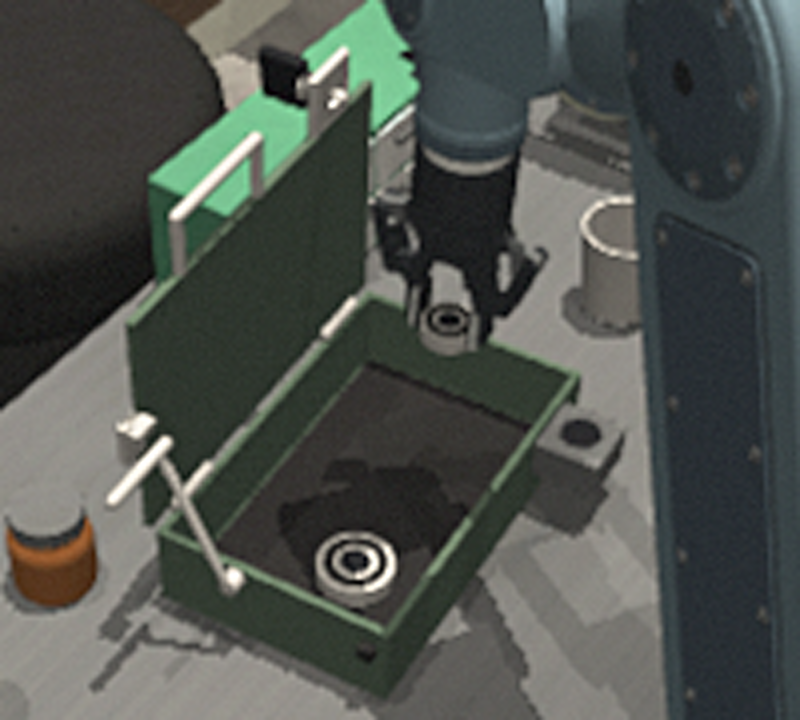

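```bash
python3 - <<'E'
import cv2,numpy as np
a=cv2.imread("pics/s9.png",0); b=cv2.imread("pics/s13.png",0)
for (x0,y0,x1,y1) in ((155,190,200,250),(110,400,180,450)):
    T=a[y0:y1,x0:x1]; r=cv2.matchTemplate(b,T,cv2.TM_CCOEFF_NORMED); m=cv2.minMaxLoc(r); print(m[3][0]-x0,m[3][1]-y0,m[1])
E
```

```text
0 0 0.9995119571685791
0 0 0.9996733069419861
```

Call:
{"name": "drive_tool", "arguments": {"deltas": [[[-0.005, 0, 0.045], 0], [[0, 0.01, 0.045], 0], [[0, 0.02, 0.04], 0], [[0, 0.025, 0.04], 0], [[0, 0.025, 0.04], 0], [[0, 0.025, 0.04], 0], [[0, 0.015, 0.02], 0], [[0, 0, 0], 0]]}}

```text
time_s: 21.95
eef_pos: [0.588, -0.0721, 0.4331]
eef_rot: [-0.004, 0.679, 0.733, 0.018]
wrist_force: [-0.2, -1.0, -1.8]
opening: 0.495
```

Call:
{"name": "drive_tool", "arguments": {"deltas": [[[0.036, -0.002, 0], 0], [[0.038, -0.002, 0], 0], [[0.038, -0.003, 0], 0], [[0.038, -0.003, 0], 0], [[0.033, -0.002, 0], 0], [[0, 0, 0], 0]]}}

```text
time_s: 22.55
eef_pos: [0.7729, -0.0813, 0.4194]
eef_rot: [-0.011, 0.678, 0.735, 0.013]
wrist_force: [0.0, -0.8, -3.3]
opening: 0.497
```

```bash
python3 - <<'E'
from h import *
p,y,o=tcp(); z=rot(o['eef_rot']).apply([0,0,1]); print(p,y,z,o['time_s'],o['q'].round(3),o['opening'],o['wrist_force'], lidh(1.555))
c=camera("side"); crop(c,"s14",220,80,420,260,4)
E
```

```text
[ 0.77287585 -0.08130419  0.41939713] 94.58644471133212 [ 0.00129891  0.03504534 -0.99938488] 22.55 [-0.271  0.612  0.668  0.036  1.87  -0.341] 0.4965080319508359 [ 0.0106423  -0.75968602 -3.32511337] [ 0.71783245 -0.0871806   0.32806358]
```

View pics/s14.png

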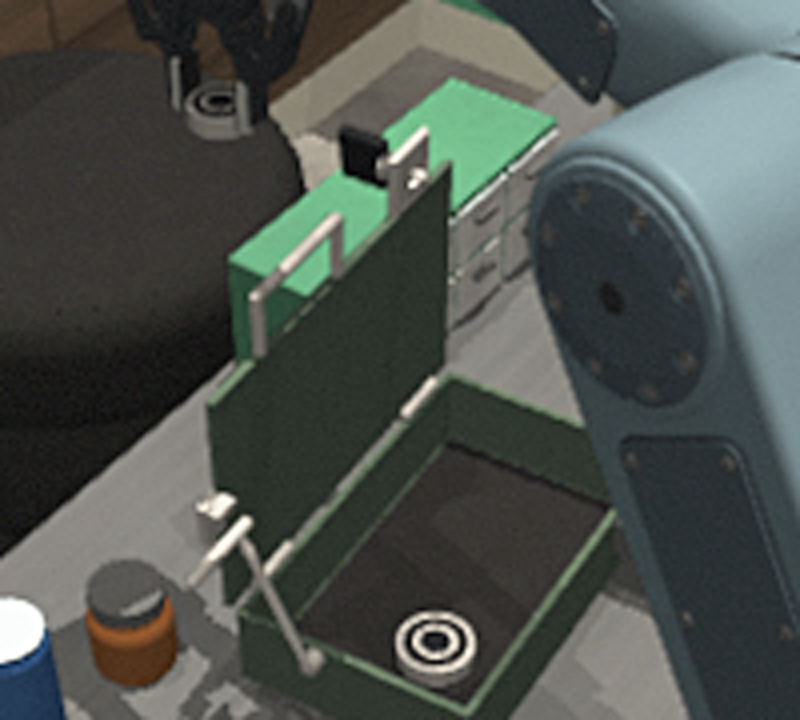

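Call:
{"name": "drive_tool", "arguments": {"deltas": [[[0, 0, -0.03], 0], [[0, 0, -0.03], 0], [[0, 0, -0.025], 0], [[0, 0, -0.01], 0], [[0, 0, 0], 0]]}}

```text
time_s: 23.1
eef_pos: [0.766, -0.0808, 0.3204]
eef_rot: [-0.013, 0.678, 0.735, 0.012]
wrist_force: [-0.3, -0.5, -0.5]
opening: 0.494
```

Call:
{"name": "drive_tool", "arguments": {"deltas": [[[-0.006, 0, 0], 0], [[-0.006, 0, 0], 0], [[-0.006, 0, 0], 0], [[-0.006, 0, 0], 0]]}}

```text
time_s: 23.5
eef_pos: [0.7423, -0.0811, 0.3266]
eef_rot: [-0.009, 0.678, 0.735, 0.015]
wrist_force: [4.3, -0.2, -5.0]
opening: 0.494
```

```bash
python3 - <<'E'
from h import *
p,y,o=tcp(); z=rot(o['eef_rot']).apply([0,0,1]); print(p,y,z,o['time_s'],o['q'].round(3),o['opening'],o['wrist_force'], lidh(1.555))
c=camera("side"); crop(c,"s15",220,80,420,260,4)
E
```

```text
[ 0.74228409 -0.0810644   0.326582  ] 94.6285613412129 [ 0.0071847   0.03293034 -0.99943182] 23.5 [-0.282  0.518  0.982  0.034  1.644 -0.36 ] 0.4943150876428311 [ 4.30182764 -0.2019831  -4.99732435] [ 0.71783245 -0.0871806   0.32806358]
```

View pics/s15.png

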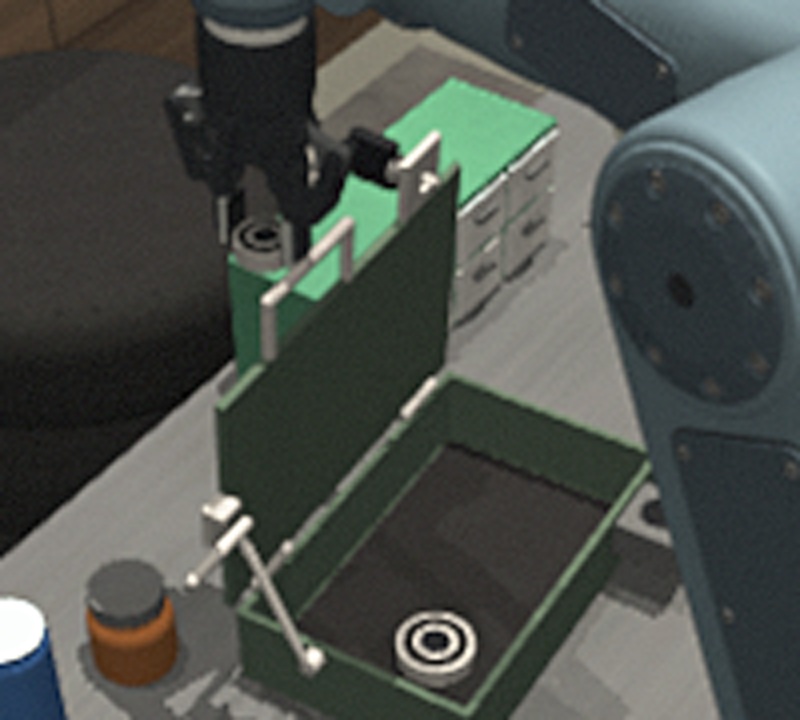

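Call:
{"name": "drive_tool", "arguments": {"deltas": [[[-0.006, 0, -0.002], 0], [[-0.006, 0, -0.001], 0], [[-0.004, 0, 0], 0], [[0, 0, 0], 0]]}}

```text
time_s: 23.95
eef_pos: [0.7246, -0.0819, 0.3267]
eef_rot: [-0.006, 0.678, 0.735, 0.015]
wrist_force: [0.6, -0.1, -0.6]
opening: 0.497
```

```bash
python3 - <<'E'
from h import *
p,y,o=tcp(); z=rot(o['eef_rot']).apply([0,0,1]); print(p,y,z,o['time_s'],o['opening'],o['wrist_force'])
c=camera("side"); crop(c,"s16",220,80,420,260,4)
E
```

```text
[ 0.72461748 -0.08193705  0.32668514] 94.60484263848565 [ 0.01112291  0.03067543 -0.99946751] 23.95 0.49682234084175936 [ 0.57483462 -0.06542576 -0.64545643]
```

View pics/s16.png

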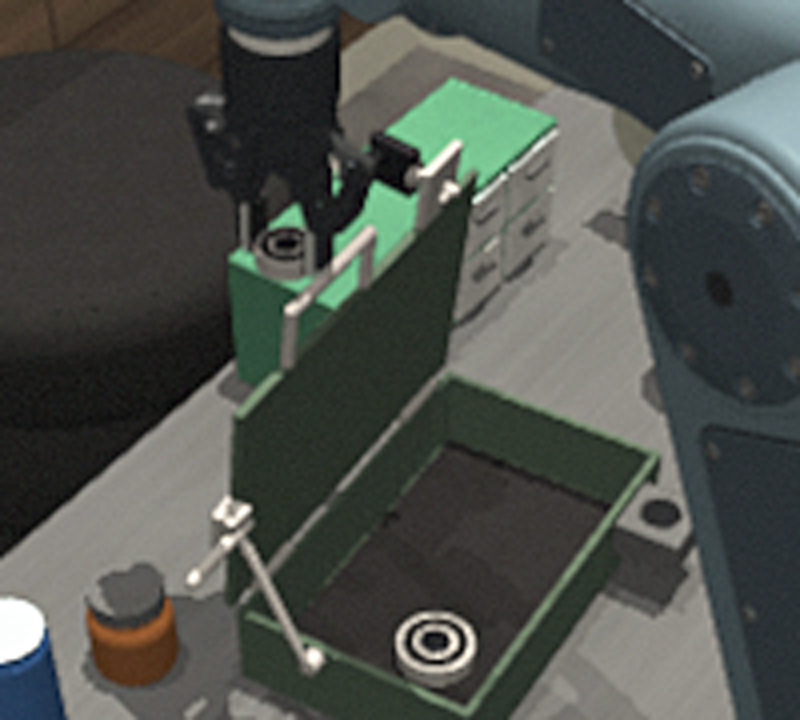

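Call:
{"name": "drive_tool", "arguments": {"deltas": [[[0.008, 0, 0.01], 0], [[0.005, 0, 0.035], 0], [[0, 0, 0.04], 0], [[-0.01, 0, 0.04], 0], [[-0.03, -0.01, 0], 0], [[-0.035, -0.02, 0], 0], [[-0.035, -0.025, 0], 0], [[-0.03, -0.025, 0], 0], [[0, -0.02, 0], 0]]}}

```text
time_s: 24.9
eef_pos: [0.5884, -0.1785, 0.4491]
eef_rot: [-0.017, 0.676, 0.737, 0.01]
wrist_force: [1.0, 0.0, -0.7]
opening: 0.501
```

```bash
python3 - <<'E'
from h import *
p,y,o=tcp(); z=rot(o['eef_rot']).apply([0,0,1]); print(p,y,z,o['time_s'],o['opening'],o['wrist_force'])
c=camera("side"); crop(c,"s17",220,80,420,260,4)
E
```

```text
[ 0.58835645 -0.17850441  0.44914083] 94.95614717886386 [-0.0111688   0.03737791 -0.99923879] 24.9 0.5012023907997495 [ 1.01148026  0.01398594 -0.69917175]
```

View pics/s17.png

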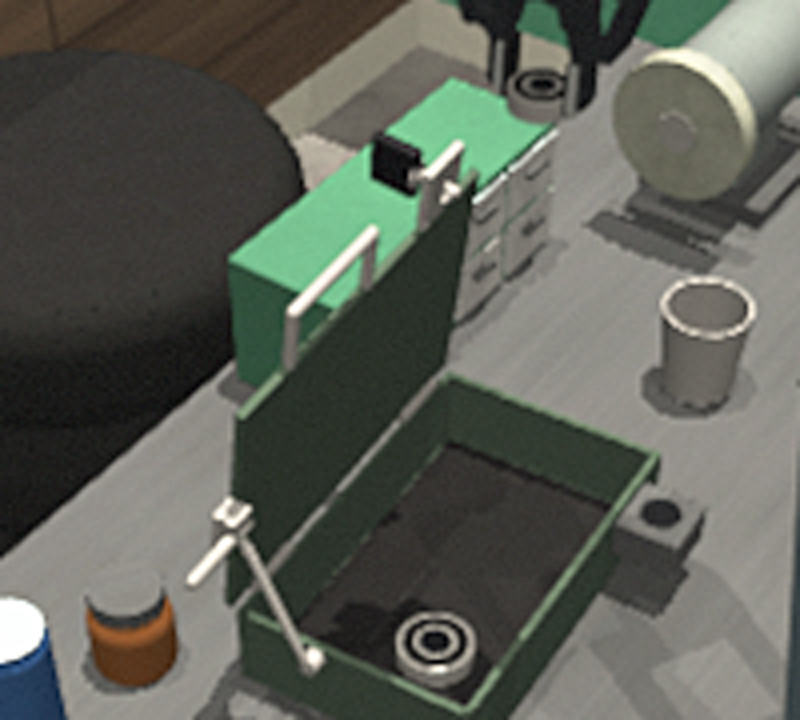

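Call:
{"name": "drive_tool", "arguments": {"deltas": [[[0.002, -0.002, -0.04], 0], [[0.002, -0.003, -0.045], 0], [[0.002, -0.003, -0.045], 0], [[0, -0.003, -0.045], 0], [[0, 0, -0.045], 0], [[0, 0, -0.04], 0], [[0, 0, -0.03], 0], [[0, 0, 0], 0]]}}

```text
time_s: 25.75
eef_pos: [0.59, -0.1902, 0.1485]
eef_rot: [-0.02, 0.678, 0.735, 0.009]
wrist_force: [-0.7, -0.6, -2.0]
opening: 0.494
```

```bash
python3 - <<'E'
from h import *
p,y,o=tcp(); z=rot(o['eef_rot']).apply([0,0,1]); print(p,y,z,o['time_s'],o['opening'],o['wrist_force'])
c=camera("side"); crop(c,"s18",220,80,420,260,4)
a=cv2.imread("pics/s17.png",0); b=cv2.imread("pics/s18.png",0)
for (x0,y0,x1,y1) in ((270,280,310,370),(205,490,255,560)):
    T=a[y0:y1,x0:x1]; r=cv2.matchTemplate(b,T,cv2.TM_CCOEFF_NORMED); m=cv2.minMaxLoc(r); print(m[3][0]-x0,m[3][1]-y0,m[1])
E
```

```text
[ 0.58998263 -0.19021467  0.14854333] 94.62831684758194 [-0.01682201  0.03978334 -0.99906672] 25.75 0.49380053808312324 [-0.65489593 -0.58499684 -1.99967314]
2 1 0.9942302703857422
1 0 0.9777635931968689
```

View pics/s18.png

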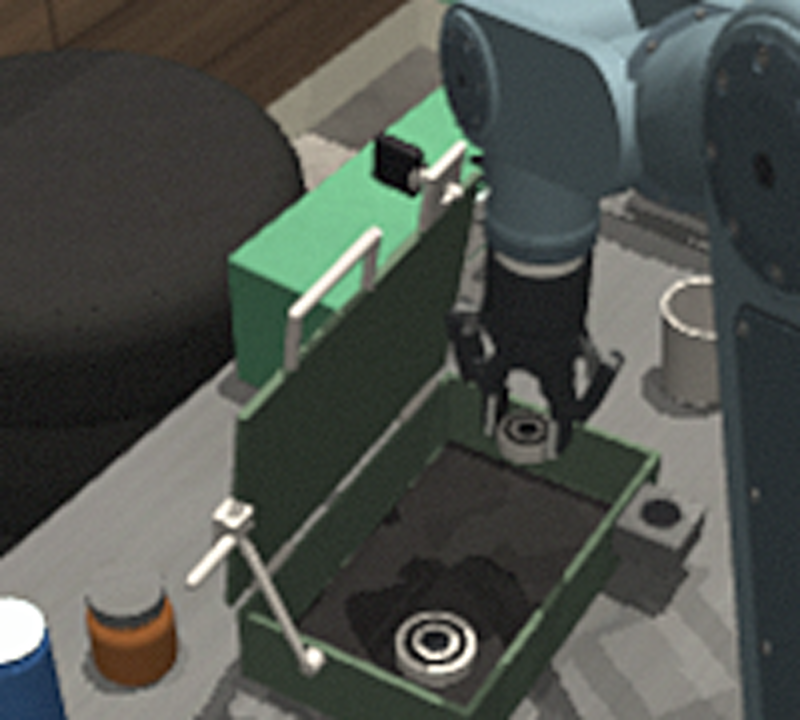

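Call:
{"name": "drive_tool", "arguments": {"deltas": [[[0.005, 0, 0], 0], [[0, 0, 0], 0], [[0, 0, 0], 0], [[0, 0, 0], 0], [[0, 0, 0], 0], [[0, 0, 0], 0], [[0, 0, 0], 0], [[0, 0, 0], 0], [[0, 0, 0], 0], [[0, 0, 0], 0]]}}

```text
time_s: 26.8
eef_pos: [0.602, -0.1932, 0.1618]
eef_rot: [-0.011, 0.677, 0.735, 0.011]
wrist_force: [-0.5, -0.7, -1.1]
opening: 0.493
```

Call:
{"name": "drive_tool", "arguments": {"deltas": [[[0, 0, 0], 0], [[0, 0, 0], 0], [[0, 0, 0], 0], [[0, 0, 0], 0], [[0, 0, 0], 0], [[0, 0, 0], 0], [[0, 0, 0], 0], [[0, 0, 0], 0], [[0, 0, 0], 0], [[0, 0, 0], 0]]}}

```text
time_s: 27.8
eef_pos: [0.6018, -0.1931, 0.1613]
eef_rot: [-0.011, 0.678, 0.735, 0.011]
wrist_force: [0.0, 0.8, -0.6]
opening: 0.493
```

Call:
{"name": "drive_tool", "arguments": {"deltas": [[[0, 0, 0], 0], [[0, 0, 0], 0], [[0, 0, 0], 0], [[0, 0, 0], 0], [[0, 0, 0], 0], [[0, 0, 0], 0], [[0, 0, 0], 0], [[0, 0, 0], 0], [[0, 0, 0], 0], [[0, 0, 0], 0]]}}

```text
time_s: 28.8
eef_pos: [0.6018, -0.1931, 0.1613]
eef_rot: [-0.011, 0.678, 0.735, 0.011]
wrist_force: [1.0, -0.9, -0.5]
opening: 0.498
```

```bash
cat > cmp.py <<'E'
import sys
from h import *
n0,n1=sys.argv[1:3]
p,y,o=tcp(); z=rot(o['eef_rot']).apply([0,0,1]); print(p,y,z,o['time_s'],o['opening'],o['wrist_force'])
c=camera("side"); crop(c,n1,220,80,420,260,4)
a=cv2.imread(f"pics/{n0}.png",0); b=cv2.imread(f"pics/{n1}.png",0)
for (x0,y0,x1,y1) in ((270,280,310,370),(205,490,255,560)):
    T=a[y0:y1,x0:x1]; r=cv2.matchTemplate(b,T,cv2.TM_CCOEFF_NORMED); m=cv2.minMaxLoc(r); print(m[3][0]-x0,m[3][1]-y0,m[1])
E
python3 cmp.py s17 s19
```

```text
[ 0.60180534 -0.19309796  0.16131203] 94.69091984319967 [-0.00137533  0.03129182 -0.99950934] 28.8 0.4983020455027444 [ 1.04767389 -0.87083498 -0.54208639]
7 4 0.9864807724952698
1 1 0.902072548866272
```

Call:
{"name": "drive_tool", "arguments": {"deltas": [[[0, 0, 0], 0], [[0, 0, 0], 0], [[0, 0, 0], 0], [[0, 0, 0], 0], [[0, 0, 0], 0], [[0, 0, 0], 0], [[0, 0, 0], 0], [[0, 0, 0], 0], [[0, 0, 0], 0], [[0, 0, 0], 0]]}}

```text
time_s: 29.85
eef_pos: [0.6018, -0.1931, 0.1613]
eef_rot: [-0.011, 0.678, 0.735, 0.011]
wrist_force: [-0.3, 0.0, -1.6]
opening: 0.494
```

Call:
{"name": "drive_tool", "arguments": {"deltas": [[[0, 0, 0], 0], [[0, 0, 0], 0], [[0, 0, 0], 0], [[0, 0, 0], 0], [[0, 0, 0], 0], [[0, 0, 0], 0], [[0, 0, 0], 0], [[0, 0, 0], 0], [[0, 0, 0], 0], [[0, 0, 0], 0]]}}

```text
time_s: 30.85
eef_pos: [0.6018, -0.1931, 0.1613]
eef_rot: [-0.011, 0.678, 0.735, 0.011]
wrist_force: [0.1, 0.4, -1.6]
opening: 0.495
```

```bash
python3 cmp.py s17 s20
```

```text
[ 0.60181869 -0.19310553  0.16134156] 94.68859782350603 [-0.00132557  0.03128878 -0.99950951] 30.85 0.49457574975634094 [ 0.09820097  0.37205534 -1.58741972]
7 4 0.9864255785942078
1 1 0.902134120464325
```

View pics/s20.png

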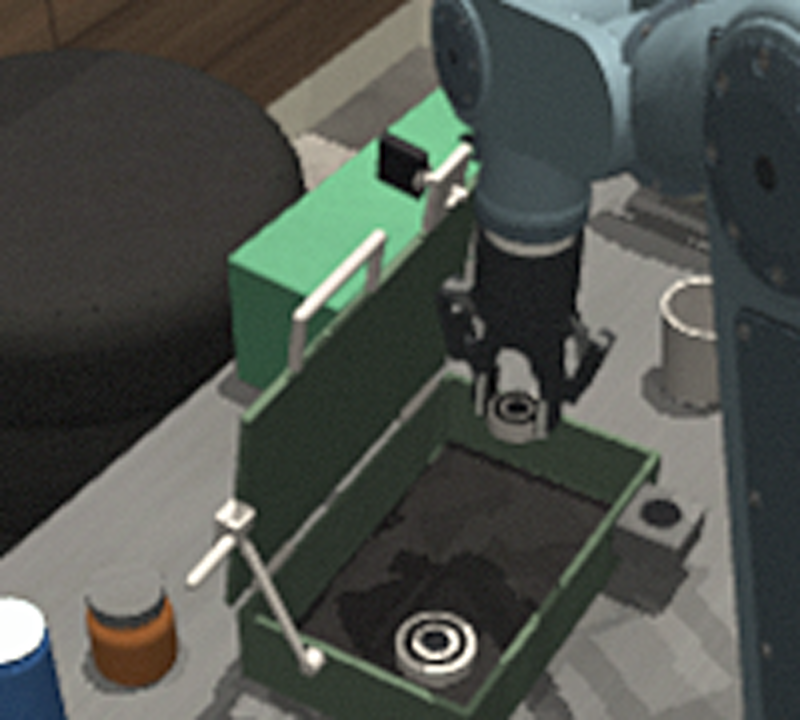

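Call:
{"name": "drive_tool", "arguments": {"deltas": [[[-0.003, 0, -0.03], 0], [[-0.002, 0, -0.035], 0], [[-0.001, 0, -0.035], 0], [[0, 0, -0.025], 0], [[0, 0, 0], 0]]}}

```text
time_s: 31.4
eef_pos: [0.5971, -0.1939, 0.0354]
eef_rot: [-0.008, 0.677, 0.735, 0.012]
wrist_force: [0.2, 0.9, -1.7]
opening: 0.494
```

Call:
{"name": "drive_tool", "arguments": {"deltas": [[[0, 0, -0.012], 0], [[0, 0, -0.01], 0], [[0, 0, -0.005], 0], [[0, 0, 0], 0]]}}

```text
time_s: 31.8
eef_pos: [0.5995, -0.1951, 0.01]
eef_rot: [-0.005, 0.677, 0.736, 0.012]
wrist_force: [0.1, 0.0, -1.4]
opening: 0.495
```

Call:
{"name": "drive_tool", "arguments": {"deltas": [[[0, 0, 0], 0], [[0, 0, 0], 0], [[0, 0, 0.01], 0], [[0, 0, 0.03], 0], [[-0.005, 0.005, 0.04], 0], [[-0.01, 0.01, 0.04], 0], [[-0.02, 0.02, 0.04], 0], [[-0.02, 0.02, 0.04], 0], [[-0.02, 0.02, 0.04], 0], [[0, 0, 0], 0]], "gripper": 0.68}}

```text
time_s: 32.8
eef_pos: [0.5251, -0.1204, 0.2675]
eef_rot: [0.002, 0.678, 0.735, 0.015]
wrist_force: [0.5, -0.4, 0.1]
opening: 0.681
```

```bash
python3 cmp.py s20 s21; python3 - <<'E'
from h import *
c=camera("top"); crop(c,"t21",190,170,450,340,3)
print(lidh(1.42))
E
```

```text
[ 0.52513616 -0.12042608  0.26751279] 94.66223713344357 [ 0.02264063  0.01915196 -0.99956021] 32.8 0.6810295761331507 [ 0.53634085 -0.4414927   0.13201925]
0 0 0.9990271329879761
0 0 0.999367356300354
[ 0.68426057 -0.08981128  0.32606429]
```

View pics/s21.png

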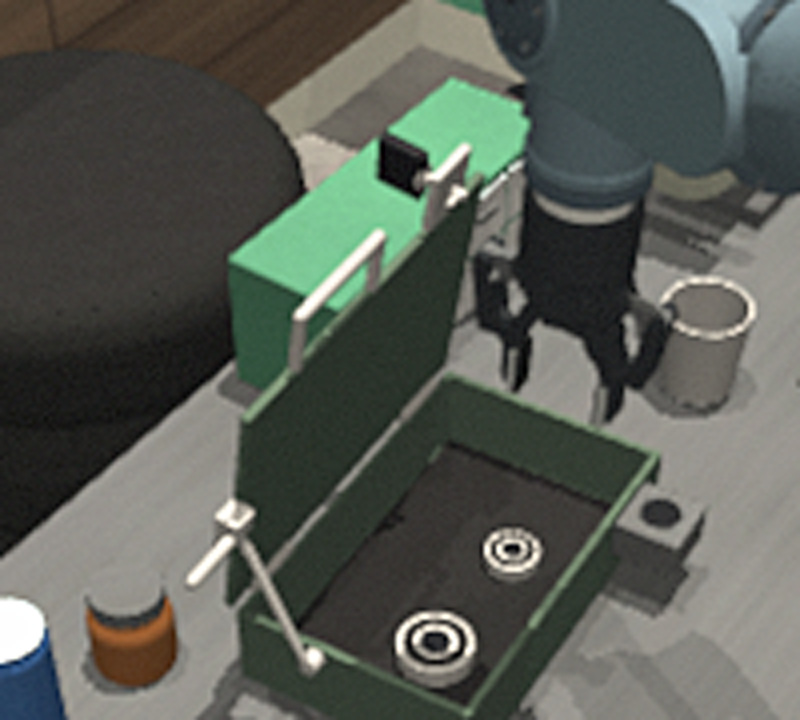

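View pics/t21.png

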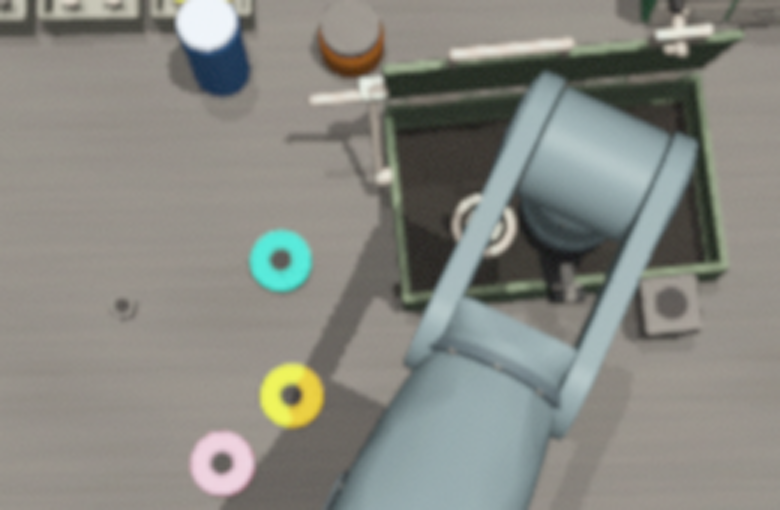

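Call:
{"name": "drive_tool", "arguments": {"deltas": [[[0, 0, 0.045], 0], [[0.01, 0, 0.045], 0], [[0.025, 0.005, 0.03], 0], [[0.035, 0.008, 0], 0], [[0.035, 0.008, 0], 0], [[0.035, 0.008, 0], 0], [[0.02, 0.004, 0], 0], [[0, 0, 0], 0]], "gripper": 0.4}}

```text
time_s: 33.7
eef_pos: [0.6878, -0.0899, 0.3734]
eef_rot: [-0.01, 0.681, 0.732, 0.01]
wrist_force: [-0.2, 1.4, -0.3]
opening: 0.397
```

Call:
{"name": "drive_tool", "arguments": {"deltas": [[[-0.003, 0.001, -0.03], 0], [[0, 0, -0.02], 0], [[0, 0, -0.01], 0], [[0, 0, 0], 0]]}}

```text
time_s: 34.1
eef_pos: [0.6825, -0.0908, 0.3049]
eef_rot: [-0.014, 0.681, 0.732, 0.007]
wrist_force: [-0.5, -0.3, 1.0]
opening: 0.403
```

```bash
python3 - <<'E'
from h import *
p,y,o=tcp(); z=rot(o['eef_rot']).apply([0,0,1]); print(p,y,z,o['time_s'],o['opening'],o['wrist_force'])
c=camera("side"); crop(c,"s22",250,100,390,220,5)
E
```

```text
[ 0.68248165 -0.09077698  0.30490741] 94.09076341559954 [-0.0107166   0.02970846 -0.99950116] 34.1 0.4030821291863538 [-0.54092052 -0.26486337  1.03319299]
```

View pics/s22.png

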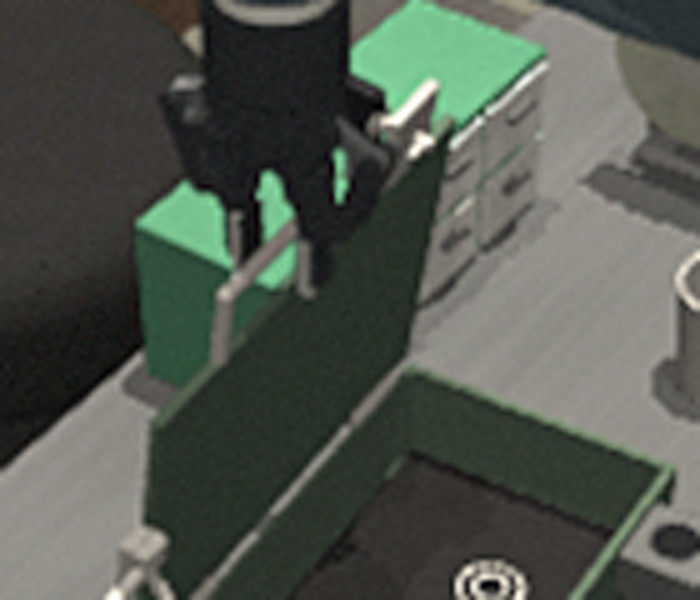

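Call:
{"name": "drive_tool", "arguments": {"deltas": [[[0, 0, 0], 0], [[0, 0, 0], 0], [[0, 0, 0], 0], [[0, 0, 0], 0]], "gripper": 0}}

```text
time_s: 34.55
eef_pos: [0.6833, -0.0915, 0.3078]
eef_rot: [-0.012, 0.681, 0.732, 0.008]
wrist_force: [0.7, -0.9, -3.8]
opening: 0.093
```

```bash
python3 - <<'E'
from h import *
p,y,o=tcp(); z=rot(o['eef_rot']).apply([0,0,1]); print(p,y,z,o['time_s'],o['opening'],o['wrist_force'])
for t in (1.42,1.48,1.54,1.56): print(lidh(t)-lidh(1.42))
E
```

```text
[ 0.68328589 -0.09153399  0.30776866] 94.0749561429237 [-0.00684263  0.02874875 -0.99956325] 34.55 0.09339515683666258 [ 0.69150593 -0.93415714 -3.77720591]
[0. 0. 0.]
[0.0148862  0.00116648 0.00144995]
[0.0298323  0.00233765 0.00200191]
[0.03481834 0.00272836 0.00198591]
```

Call:
{"name": "drive_tool", "arguments": {"deltas": [[[0.0065, 0.0005, 0.001], 0], [[0.0065, 0.0005, 0.0005], 0], [[0.0065, 0.0005, 0.0005], 0], [[0.0065, 0.0005, 0], 0], [[0.0065, 0.0005, 0], 0]]}}

```text
time_s: 35.05
eef_pos: [0.7122, -0.0892, 0.3099]
eef_rot: [-0.018, 0.682, 0.731, 0.003]
wrist_force: [-6.2, 0.6, -1.3]
opening: 0.093
```

```bash
python3 - <<'E'
from h import *
p,y,o=tcp(); z=rot(o['eef_rot']).apply([0,0,1]); print(p,y,z,o['time_s'],o['opening'],o['wrist_force'])
print((p-.017*z)-( np.array([.6833,-.0915,.3078])-.017*np.array([-.0068,.0287,-.9996])))
E
```

```text
[ 0.7121885  -0.08918962  0.30992618] 94.01699225460999 [-0.0222138   0.02865814 -0.99934241] 35.05 0.0927690162548863 [-6.15583252  0.56551091 -1.33885107]
[0.02915053 0.00231109 0.0021218 ]
```

Call:
{"name": "drive_tool", "arguments": {"deltas": [[[0.005, 0.0005, 0], 0], [[0.001, 0, 0], 0]]}}

```text
time_s: 35.25
eef_pos: [0.718, -0.0887, 0.31]
eef_rot: [-0.019, 0.682, 0.731, 0.001]
wrist_force: [-2.6, 0.1, -2.2]
opening: 0.094
```

Call:
{"name": "drive_tool", "arguments": {"deltas": [[[0, 0, 0], 0], [[0, 0, 0], 0], [[0, 0, 0.025], 0], [[0, 0, 0.03], 0], [[-0.02, 0.02, 0.02], 0], [[-0.03, 0.035, 0], 0], [[-0.03, 0.035, 0], 0], [[0, 0.04, 0], 0], [[0, 0.035, 0], 0], [[0, 0, 0], 0]], "gripper": 0.4}}

```text
time_s: 36.25
eef_pos: [0.6384, 0.0797, 0.3952]
eef_rot: [-0.011, 0.683, 0.73, 0.009]
wrist_force: [1.2, 0.2, -0.0]
opening: 0.398
```

```bash
python3 cmp.py s13 s23; python3 - <<'E'
from h import *
print(w(28.7-125*np.cos(2.007),213,66.3+125*np.sin(2.007)))
E
```

```text
[0.63844623 0.07965735 0.39521428] 93.78323405651118 [-0.00358894  0.02798682 -0.99960185] 36.25 0.39822598357661315 [ 1.18772642  0.2024635  -0.01470243]
80 80 0.9935864806175232
80 80 0.9962911605834961
[0.68462397 0.07371686 0.17959527]
```

View pics/s23.png

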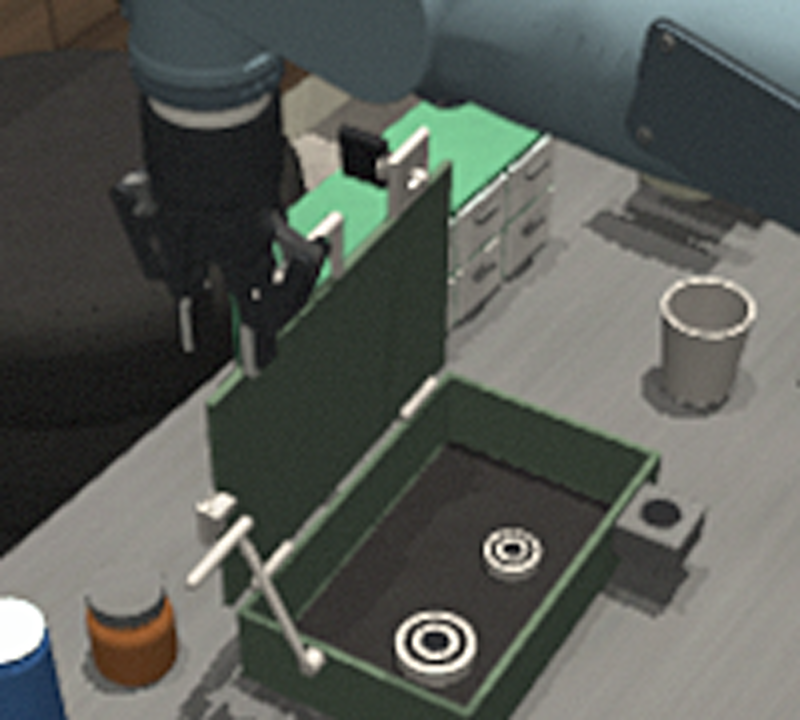

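Call:
{"name": "drive_tool", "arguments": {"deltas": [[[0.023, 0.001, -0.03], 0], [[0.024, 0.001, -0.03], 0], [[0, 0, -0.04], 0], [[0, 0, -0.04], 0], [[0, 0, -0.03], 0], [[0, 0, 0], 0]]}}

```text
time_s: 36.9
eef_pos: [0.6907, 0.0728, 0.2258]
eef_rot: [-0.003, 0.685, 0.728, 0.013]
wrist_force: [-1.0, -0.4, -1.0]
opening: 0.396
```

Call:
{"name": "drive_tool", "arguments": {"deltas": [[[-0.006, 0.004, -0.015], 0], [[-0.002, 0, -0.02], 0], [[0, 0, -0.015], 0], [[0, 0, -0.005], 0], [[0, 0, 0], 0]]}}

```text
time_s: 37.4
eef_pos: [0.6878, 0.0717, 0.1774]
eef_rot: [0.001, 0.687, 0.726, 0.016]
wrist_force: [0.1, 0.2, 0.2]
opening: 0.396
```

```bash
python3 - <<'E'
from h import *
p,y,o=tcp(); z=rot(o['eef_rot']).apply([0,0,1]); print(p,y,z,o['time_s'],o['opening'],o['wrist_force'])
c=camera("side"); crop(c,"s24",230,130,370,250,5)
E
```

```text
[0.6878376  0.07174814 0.17739125] 93.2050338826879 [ 0.02418314  0.02129166 -0.99948079] 37.4 0.3963547082728943 [0.08404597 0.2279837  0.22265111]
```

View pics/s24.png

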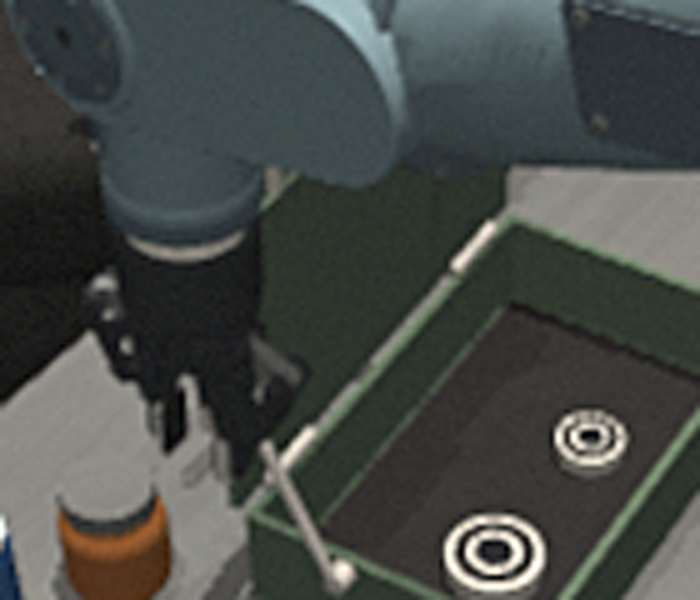

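Call:
{"name": "drive_tool", "arguments": {"deltas": [[[-0.003, 0.004, -0.007], 0], [[-0.001, 0.001, -0.005], 0], [[0, 0, 0], 0]]}}

```text
time_s: 37.75
eef_pos: [0.6856, 0.077, 0.1682]
eef_rot: [0.004, 0.687, 0.726, 0.018]
wrist_force: [-0.2, -0.4, 0.0]
opening: 0.401
```

Call:
{"name": "drive_tool", "arguments": {"deltas": [[[0, 0, 0], 0], [[0, 0, 0], 0], [[0, 0, 0], 0], [[0, 0, 0], 0]], "gripper": 0}}

```text
time_s: 38.15
eef_pos: [0.6848, 0.0773, 0.1687]
eef_rot: [0.003, 0.686, 0.727, 0.017]
wrist_force: [-0.5, -0.3, 0.0]
opening: 0.092
```

```bash
python3 - <<'E'
from h import *
p,y,o=tcp(); z=rot(o['eef_rot']).apply([0,0,1]); print(p,y,z,o['time_s'],o['opening'],o['wrist_force'])
T=np.linspace(2.007,0,17); q=None
for t in T:
    n=w(28.7-125*np.cos(t),213,66.3+125*np.sin(t))
    if q is not None: print(round(t,2),(n-q).round(4))
    q=n
E
```

```text
[0.68483331 0.07726268 0.16866581] 93.29704845828995 [ 0.02822618  0.02039637 -0.99939345] 38.15 0.09159190328126575 [-0.47016292 -0.30560569  0.03702828]
1.88 [-0.0145 -0.0011  0.0057]
1.76 [-0.0151 -0.0012  0.0038]
1.63 [-0.0155 -0.0012  0.0019]
1.51 [-0.0156 -0.0012 -0.    ]
1.38 [-0.0155 -0.0012 -0.002 ]
1.25 [-0.0151 -0.0012 -0.0039]
1.13 [-0.0145 -0.0011 -0.0058]
1.0 [-0.0137 -0.0011 -0.0076]
0.88 [-0.0126 -0.001  -0.0092]
0.75 [-0.0114 -0.0009 -0.0107]
0.63 [-0.0099 -0.0008 -0.0121]
0.5 [-0.0084 -0.0007 -0.0132]
0.38 [-0.0066 -0.0005 -0.0142]
0.25 [-0.0048 -0.0004 -0.0149]
0.13 [-0.0029 -0.0002 -0.0154]
0.0 [-0.001  -0.0001 -0.0156]
```

Call:
{"name": "drive_tool", "arguments": {"deltas": [[[-0.014, -0.001, 0.006], 0], [[-0.015, -0.001, 0.004], 0], [[-0.0155, -0.001, 0.002], 0], [[-0.0155, -0.001, 0], 0], [[-0.0155, -0.001, -0.002], 0], [[-0.015, -0.001, -0.004], 0], [[-0.0145, -0.001, -0.006], 0]]}}

```text
time_s: 38.85
eef_pos: [0.5866, 0.0695, 0.175]
eef_rot: [0.012, 0.686, 0.727, 0.025]
wrist_force: [-5.6, 2.1, 13.0]
opening: 0.087
```

```bash
cat > st.py <<'E'
from h import *
p,y,o=tcp(); z=rot(o['eef_rot']).apply([0,0,1]); print(p,y,z,o['time_s'],o['opening'],o['wrist_force'])
P0=np.array([.6848,.0773,.1687]); d=R.from_euler('z',-YAW).apply(p-P0)*1000
X=125*np.cos(2.007)*-1+d[0]; Z=125*np.sin(2.007)+d[2]; t=np.arctan2(Z,-X); print("stay",t,"r",np.hypot(X,Z))
n0=None; q=p
for a in np.arange(t-.125,-0.02,-.125):
    n=P0+R.from_euler('z',YAW).apply([(-125*np.cos(a)+125*np.cos(2.007))/1000,0,(125*np.sin(a)-125*np.sin(2.007))/1000]); print(round(a,2),(n-q).round(4)); q=n
E
python3 st.py
```

```text
[0.5866239  0.06945699 0.17497909] 93.35202019646164 [ 0.05299784  0.01995498 -0.99839523] 38.85 0.08698160647486837 [-5.59449808  2.14067066 12.95966441]
stay 1.2059126540077463 r 128.00128952148097
1.08 [-0.0131 -0.0009 -0.0093]
0.96 [-0.0133 -0.001  -0.0082]
0.83 [-0.0121 -0.001  -0.0098]
0.71 [-0.0108 -0.0008 -0.0112]
0.58 [-0.0093 -0.0007 -0.0125]
0.46 [-0.0077 -0.0006 -0.0136]
0.33 [-0.006  -0.0005 -0.0144]
0.21 [-0.0041 -0.0003 -0.0151]
0.08 [-0.0022 -0.0002 -0.0155]
```

Call:
{"name": "drive_tool", "arguments": {"deltas": [[[-0.013, -0.001, -0.009], 0], [[-0.013, -0.001, -0.0085], 0], [[-0.012, -0.001, -0.01], 0], [[-0.011, -0.001, -0.011], 0], [[-0.0095, -0.0005, -0.0125], 0], [[-0.0075, -0.0005, -0.0135], 0], [[-0.006, -0.0005, -0.0145], 0]]}}

```text
time_s: 39.55
eef_pos: [0.5154, 0.0639, 0.1045]
eef_rot: [0.018, 0.685, 0.728, 0.03]
wrist_force: [5.1, -5.1, -1.9]
opening: 0.081
```

```bash
python3 st.py
```

```text
[0.51538542 0.06390787 0.10451036] 93.53706691359122 [ 0.06722195  0.01868899 -0.997563  ] 39.55 0.08129892767659731 [ 5.09796495 -5.14014629 -1.88826566]
stay 0.3969811366896806 r 127.00739099685646
0.27 [-0.0033 -0.0001 -0.0155]
0.15 [-0.0032 -0.0003 -0.0153]
0.02 [-0.0013 -0.0001 -0.0156]
```

Call:
{"name": "drive_tool", "arguments": {"deltas": [[[-0.0035, 0, -0.0155], 0], [[-0.003, 0, -0.015], 0], [[-0.0015, 0, -0.013], 0], [[0, 0, -0.008], 0], [[0, 0, 0], 0]]}}

```text
time_s: 40.05
eef_pos: [0.5079, 0.0647, 0.0559]
eef_rot: [0.019, 0.685, 0.728, 0.031]
wrist_force: [-1.9, -1.6, -2.3]
opening: 0.088
```

```bash
python3 st.py;python3 - <<'E'
from h import *
c=camera("side"); crop(c,"s25",250,160,390,280,5)
E
```

```text
[0.50787212 0.06474527 0.05585797] 93.5015199854909 [ 0.0699392   0.02017476 -0.99734722] 40.05 0.0880459638881792 [-1.92801728 -1.56291402 -2.31232195]
stay 0.003638819507237626 r 124.5560689378814
```

View pics/s25.png

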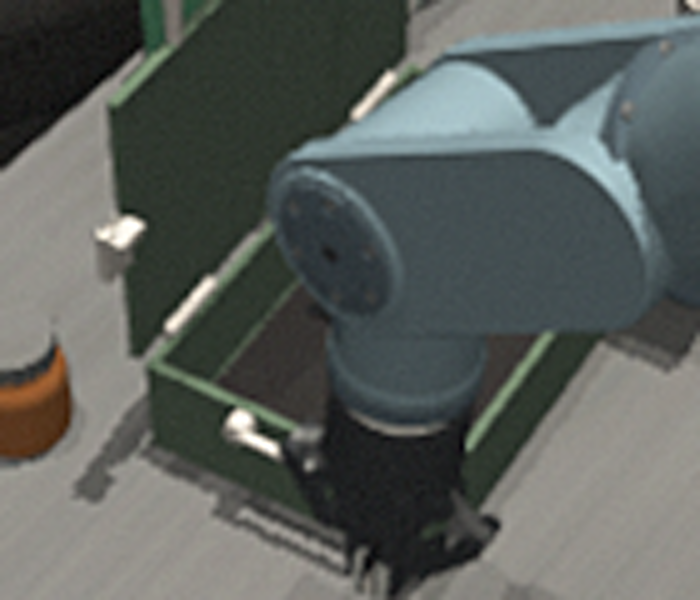

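Call:
{"name": "drive_tool", "arguments": {"deltas": [[[0, 0, -0.004], 0], [[0, 0, 0], 0]]}}

```text
time_s: 40.3
eef_pos: [0.5079, 0.0648, 0.0546]
eef_rot: [0.018, 0.685, 0.728, 0.031]
wrist_force: [-7.8, -0.1, 10.5]
opening: 0.08
```

Call:
{"name": "drive_tool", "arguments": {"deltas": [[[0, 0, 0], 0], [[0, 0, 0], 0], [[0, 0.001, 0.025], 0], [[0, 0, 0.04], 0], [[0, 0, 0.045], 0], [[0, 0, 0.045], 0], [[0, -0.01, 0.045], 0], [[0.01, -0.02, 0.045], 0], [[0.02, -0.02, 0.04], 0], [[0.03, -0.02, 0.03], 0]], "gripper": 0.4}}

```text
time_s: 41.3
eef_pos: [0.5641, -0.0034, 0.3753]
eef_rot: [0.017, 0.684, 0.728, 0.031]
wrist_force: [0.2, 0.3, -0.0]
opening: 0.399
```

Call:
{"name": "drive_tool", "arguments": {"deltas": [[[0.02, -0.015, 0.04], 0], [[0.033, -0.014, 0.01], 0], [[0.035, -0.014, 0], 0], [[0.035, -0.014, 0], 0], [[0.035, -0.014, 0], 0], [[0.033, -0.012, 0], 0], [[0, 0, 0], 0]], "gripper": 0}}

```text
time_s: 42.0
eef_pos: [0.7687, -0.0954, 0.4284]
eef_rot: [0.024, 0.686, 0.726, 0.035]
wrist_force: [-1.2, -0.4, -1.6]
opening: -0.001
```

```bash
python3 - <<'E'
from h import *
p,y,o=tcp(); z=rot(o['eef_rot']).apply([0,0,1]); print(p,y,z,o['time_s'],o['opening'],o['wrist_force'])
c=camera("side"); crop(c,"s26",220,80,420,280,4)
E
```

```text
[ 0.76870566 -0.09543861  0.42842148] 93.27832602155418 [ 0.08257236  0.01707385 -0.9964388 ] 42.0 -0.0013487720259250447 [-1.17596346 -0.40507585 -1.58091705]
```

View pics/s26.png

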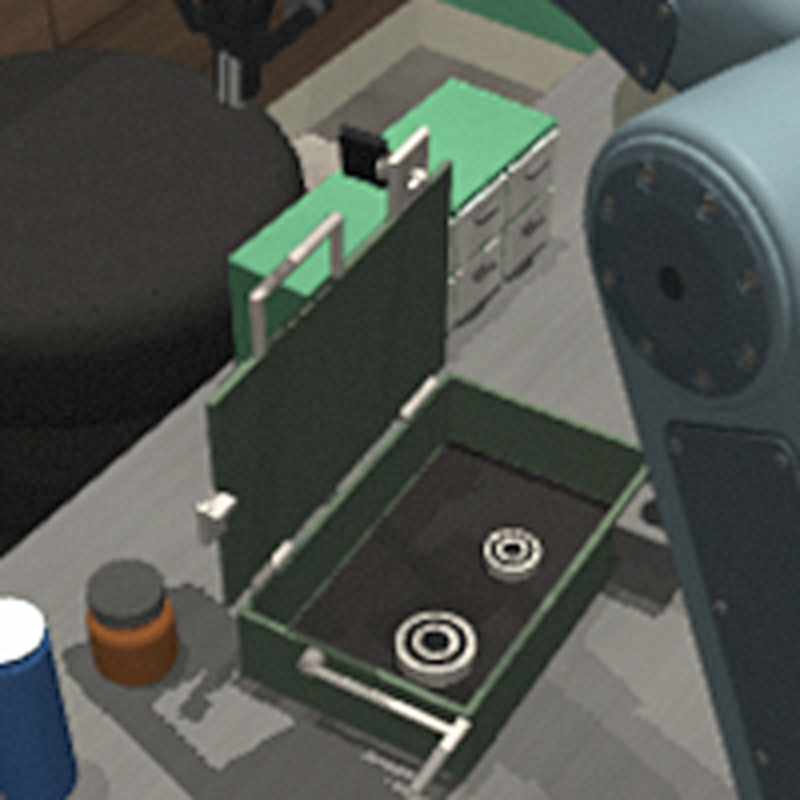

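Call:
{"name": "drive_tool", "arguments": {"deltas": [[[-0.002, 0.002, -0.03], 0], [[-0.002, 0.002, -0.03], 0], [[0, 0, -0.03], 0], [[0, 0, -0.02], 0], [[0, 0, 0], 0]]}}

```text
time_s: 42.55
eef_pos: [0.7616, -0.0889, 0.3199]
eef_rot: [0.028, 0.686, 0.727, 0.037]
wrist_force: [-0.7, 0.4, -1.3]
opening: 0.003
```

Call:
{"name": "drive_tool", "arguments": {"deltas": [[[-0.01, 0, -0.004], 0], [[-0.01, 0, 0], 0], [[-0.008, 0, 0], 0], [[-0.008, 0, 0], 0], [[-0.008, 0, -0.001], 0], [[-0.008, 0, -0.001], 0], [[-0.008, 0, -0.001], 0], [[-0.008, 0, -0.001], 0], [[0, 0, 0], 0]]}}

```text
time_s: 43.45
eef_pos: [0.6942, -0.0879, 0.3268]
eef_rot: [0.039, 0.684, 0.727, 0.044]
wrist_force: [-0.9, 0.1, 0.2]
opening: 0.002
```

```bash
python3 - <<'E'
from h import *
p,y,o=tcp(); z=rot(o['eef_rot']).apply([0,0,1]); print(p,y,z,o['time_s'],o['opening'],o['wrist_force'])
c=camera("side"); crop(c,"s27",220,80,420,280,4)
for t in (1.2,1.3,1.36,1.42,1.5): print(t,((proj(c,[lidh(t,0),lidh(t,100)])-[220,80])*4).round(1).tolist())
E
```

```text
[ 0.6942358  -0.08792196  0.32683354] 93.44745138865875 [ 0.11766971  0.01020205 -0.99300038] 43.45 0.0017847711129688516 [-0.91354614  0.0897981   0.16220987]
1.2 [[441.6, 275.2], [365.7, 357.3]]
1.3 [[411.7, 255.5], [334.5, 336.5]]
1.36 [[393.3, 245.0], [315.5, 325.4]]
1.42 [[374.9, 235.5], [296.4, 315.2]]
1.5 [[350.3, 224.4], [271.0, 303.4]]
```

View pics/s27.png

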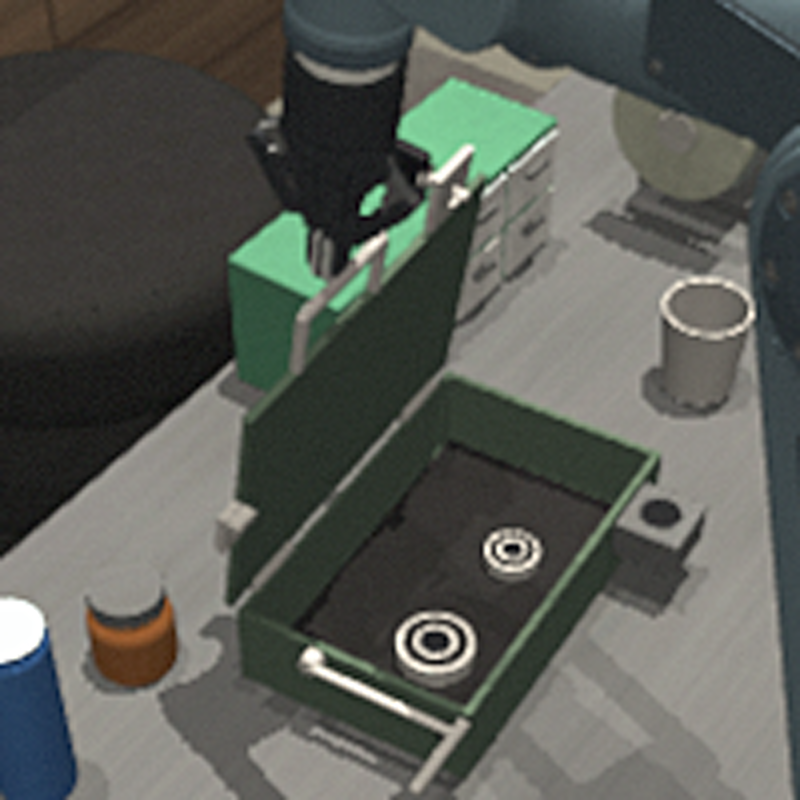

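Call:
{"name": "drive_tool", "arguments": {"deltas": [[[0.008, 0, 0.015], 0], [[0.005, 0, 0.04], 0], [[0, 0, 0.04], 0], [[-0.025, -0.01, 0.02], 0], [[-0.04, -0.015, 0], 0], [[-0.04, -0.02, 0], 0], [[-0.04, -0.02, 0], 0], [[-0.04, -0.02, 0], 0], [[-0.04, -0.02, -0.02], 0], [[-0.02, 0, -0.04], 0]]}}

```text
time_s: 44.5
eef_pos: [0.453, -0.1942, 0.3852]
eef_rot: [0.037, 0.683, 0.728, 0.039]
wrist_force: [1.2, -0.6, -0.9]
opening: 0.0
```

Call:
{"name": "drive_tool", "arguments": {"deltas": [[[0, 0, -0.045], 0], [[0, 0, -0.045], 0], [[0, 0, -0.045], 0], [[0, 0, -0.045], 0], [[0, 0, -0.045], 0], [[0, 0, 0], 0]]}}

```text
time_s: 45.1
eef_pos: [0.4442, -0.192, 0.1504]
eef_rot: [0.032, 0.685, 0.727, 0.038]
wrist_force: [-0.5, 1.2, -0.8]
opening: -0.009
```

```bash
python3 - <<'E'
from h import *
p,y,o=tcp(); z=rot(o['eef_rot']).apply([0,0,1]); print(p,y,z,o['time_s'],o['opening'],o['wrist_force'])
c=camera("side"); crop(c,"s28",220,80,420,280,4)
E
```

```text
[ 0.44415238 -0.19201781  0.1503567 ] 93.35958063783067 [ 0.09861085  0.01021241 -0.99507367] 45.1 -0.009428919852141697 [-0.48067538  1.24745068 -0.78654726]
```

View pics/s28.png

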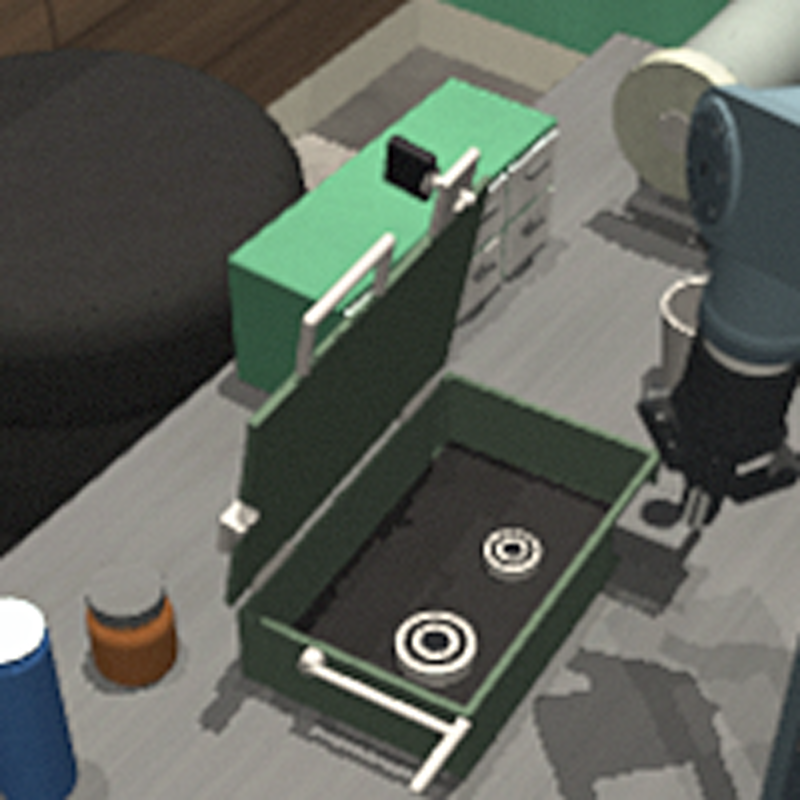

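Call:
{"name": "drive_tool", "arguments": {"deltas": [[[0, 0, -0.04], 0], [[0, 0, -0.035], 0], [[0, 0, -0.025], 0], [[0.02, 0, 0], 0], [[0.02, 0, 0], 0], [[0, 0, 0], 0]]}}

```text
time_s: 45.75
eef_pos: [0.4991, -0.203, 0.0694]
eef_rot: [0.048, 0.684, 0.727, 0.039]
wrist_force: [0.1, -0.2, 0.1]
opening: -0.002
```

Call:
{"name": "drive_tool", "arguments": {"deltas": [[[-0.005, 0.005, -0.015], 0], [[-0.005, 0.005, -0.015], 0], [[0, 0, 0], 0]]}}

```text
time_s: 46.05
eef_pos: [0.4939, -0.1967, 0.047]
eef_rot: [0.053, 0.683, 0.727, 0.039]
wrist_force: [-1.4, 0.8, -0.0]
opening: 0.0
```

Call:
{"name": "drive_tool", "arguments": {"deltas": [[[0.008, 0, -0.003], 0], [[0.008, 0, -0.003], 0], [[0.006, 0, -0.002], 0]]}}

```text
time_s: 46.35
eef_pos: [0.5137, -0.1985, 0.0427]
eef_rot: [0.051, 0.682, 0.728, 0.036]
wrist_force: [-54.3, -4.3, 40.5]
opening: -0.003
```

```bash
cat > z.py <<'E'
from h import *
p,y,o=tcp(); z=rot(o['eef_rot']).apply([0,0,1]); print(p.round(4),y.round(1),z.round(3),o['time_s'],round(o['opening'],3),o['wrist_force'].round(1),o['q'].round(3))
E
python3 z.py
```

```text
[ 0.5137 -0.1985  0.0427] 93.6 [ 0.123 -0.017 -0.992] 46.35 -0.003 [-54.3  -4.3  40.5] [-0.619  0.308  1.892  0.078  0.833 -0.733]
```

Call:
{"name": "drive_tool", "arguments": {"deltas": [[[0.001, 0, 0.002], 0], [[0.003, 0, 0.001], 0], [[0.003, 0, 0.001], 0], [[0.003, 0, 0.001], 0]]}}

```text
time_s: 46.75
eef_pos: [0.5125, -0.1983, 0.0444]
eef_rot: [0.038, 0.681, 0.73, 0.028]
wrist_force: [-15.6, -3.2, 4.5]
opening: -0.004
```

```bash
python3 z.py
```

```text
[ 0.5125 -0.1983  0.0444] 93.9 [ 0.093 -0.011 -0.996] 46.75 -0.004 [-15.6  -3.2   4.5] [-0.612  0.319  1.87   0.058  0.872 -0.716]
```

Call:
{"name": "drive_tool", "arguments": {"deltas": [[[0.004, 0, 0.0005], 0], [[0.004, 0, 0.0005], 0], [[0.004, 0, 0.0005], 0], [[0.004, 0, 0.0005], 0], [[0.004, 0, 0.0005], 0], [[0.004, 0, 0.0005], 0], [[0.004, 0, 0.0005], 0]]}}

```text
time_s: 47.45
eef_pos: [0.5113, -0.1981, 0.0451]
eef_rot: [0.006, 0.679, 0.734, 0.006]
wrist_force: [-22.0, -2.3, 11.9]
opening: 0.002
```

```bash
python3 z.py
```

```text
[ 0.5113 -0.1981  0.0451] 94.5 [ 0.017  0.002 -1.   ] 47.45 0.002 [-22.   -2.3  11.9] [-0.593  0.357  1.811  0.013  0.961 -0.679]
```

Call:
{"name": "drive_tool", "arguments": {"deltas": [[[0.003, 0, 0.0005], 0], [[-0.01, 0, 0], 0], [[-0.03, 0, 0], 0], [[-0.03, 0, 0.02], 0], [[-0.02, 0, 0.045], 0.1], [[-0.01, 0, 0.045], 0.14], [[0, 0, 0.045], 0.14], [[0, 0, 0.045], 0.14], [[0, 0, 0.02], 0.14]]}}

```text
time_s: 48.35
eef_pos: [0.408, -0.1982, 0.2745]
eef_rot: [0.002, 0.393, 0.919, 0.002]
wrist_force: [0.6, -0.2, -0.6]
opening: 0.002
```

```bash
python3 z.py; python3 - <<'E'
from h import *
c=camera("side"); crop(c,"s29",220,80,420,280,4)
E
```

```text
[ 0.408  -0.1982  0.2745] 133.7 [ 0.005  0.003 -1.   ] 48.35 0.002 [ 0.6 -0.2 -0.6] [-0.719 -0.14   1.846  0.005  1.434 -1.482]
```

View pics/s29.png

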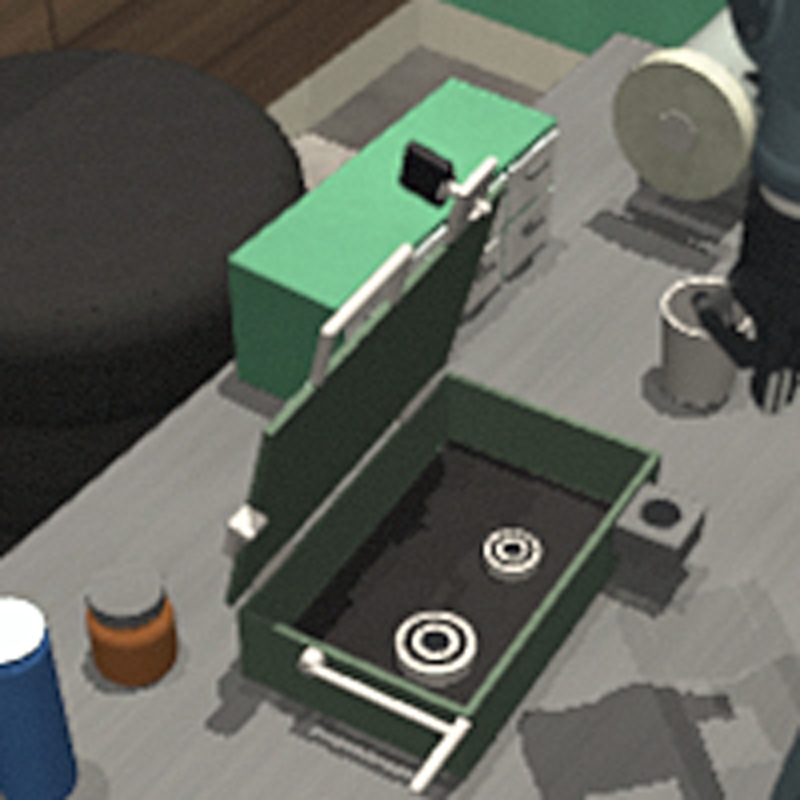

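Call:
{"name": "drive_tool", "arguments": {"deltas": [[[0, -0.01, 0], 0.127], [[0, -0.01, 0], 0.127], [[0, -0.01, 0], 0.127], [[0, -0.01, 0], 0.127], [[0, -0.01, 0], 0.127], [[0, 0, 0], 0.127], [[0, 0, 0], 0.127], [[0, 0, 0], 0], [[0, 0, 0], 0], [[0, 0, 0], 0]], "gripper": 0.4}}

```text
time_s: 49.4
eef_pos: [0.4139, -0.2537, 0.285]
eef_rot: [0.011, -0.057, 0.998, 0.001]
wrist_force: [-0.0, -0.3, -0.1]
opening: 0.403
```

Call:
{"name": "drive_tool", "arguments": {"deltas": [[[0, 0, 0], 0], [[0, 0, 0], 0], [[0, 0, 0], 0], [[0, 0, 0], 0], [[0, 0, 0], 0], [[0, 0, 0], 0], [[0, 0, 0], 0], [[0, 0, 0], 0], [[0, 0, 0], 0], [[0, 0, 0], 0]]}}

```text
time_s: 50.4
eef_pos: [0.4141, -0.2534, 0.2851]
eef_rot: [0.012, -0.055, 0.998, 0.0]
wrist_force: [0.2, 0.1, 0.1]
opening: 0.393
```

Call:
{"name": "drive_tool", "arguments": {"deltas": [[[0, 0, 0], 0], [[0, 0, 0], 0], [[0, 0, 0], 0], [[0, 0, 0], 0], [[0, 0, 0], 0], [[0, 0, 0], 0], [[0, 0, 0], 0], [[0, 0, 0], 0], [[0, 0, 0], 0], [[0, 0, 0], 0]]}}

```text
time_s: 51.4
eef_pos: [0.414, -0.2534, 0.285]
eef_rot: [0.011, -0.055, 0.998, 0.0]
wrist_force: [-0.1, -0.3, -0.4]
opening: 0.401
```

Call:
{"name": "drive_tool", "arguments": {"deltas": [[[0, 0, 0], 0], [[0, 0, 0], 0], [[0, 0, 0], 0], [[0, 0, 0], 0], [[0, 0, 0], 0], [[0, 0, 0], 0], [[0, 0, 0], 0], [[0, 0, 0], 0], [[0, 0, 0], 0], [[0, 0, 0], 0]]}}

```text
time_s: 52.4
eef_pos: [0.414, -0.2534, 0.2851]
eef_rot: [0.011, -0.055, 0.998, 0.0]
wrist_force: [-0.9, 0.5, -0.0]
opening: 0.398
```

Call:
{"name": "drive_tool", "arguments": {"deltas": [[[0, 0, 0], 0], [[0, 0, 0], 0], [[0, 0, 0], 0], [[0, 0, 0], 0], [[0, 0, 0], 0], [[0, 0, 0], 0], [[0, 0, 0], 0], [[0, 0, 0], 0], [[0, 0, 0], 0], [[0, 0, 0], 0]]}}

```text
time_s: 53.4
eef_pos: [0.414, -0.2534, 0.2851]
eef_rot: [0.011, -0.055, 0.998, 0.0]
wrist_force: [0.4, -0.4, 0.4]
opening: 0.4
```

Call:
{"name": "drive_tool", "arguments": {"deltas": [[[0, 0, 0], 0], [[0, 0, 0], 0], [[0, 0, 0], 0], [[0, 0, 0], 0], [[0, 0, 0], 0], [[0, 0, 0], 0], [[0, 0, 0], 0], [[0, 0, 0], 0], [[0, 0, 0], 0], [[0, 0, 0], 0]]}}

```text
time_s: 54.4
eef_pos: [0.414, -0.2534, 0.2851]
eef_rot: [0.011, -0.055, 0.998, 0.0]
wrist_force: [0.1, 0.2, 0.7]
opening: 0.401
```

```bash
python3 z.py; python3 - <<'E'
from h import *
c=camera("side"); crop(c,"s30",220,80,420,280,4)
E
```

```text
[ 0.414  -0.2534  0.2851] -173.7 [ 0.023  0.002 -1.   ] 54.4 0.401 [0.1 0.2 0.7] [-0.806 -0.082  1.772  0.018  1.437 -2.49 ]
```

View pics/s30.png

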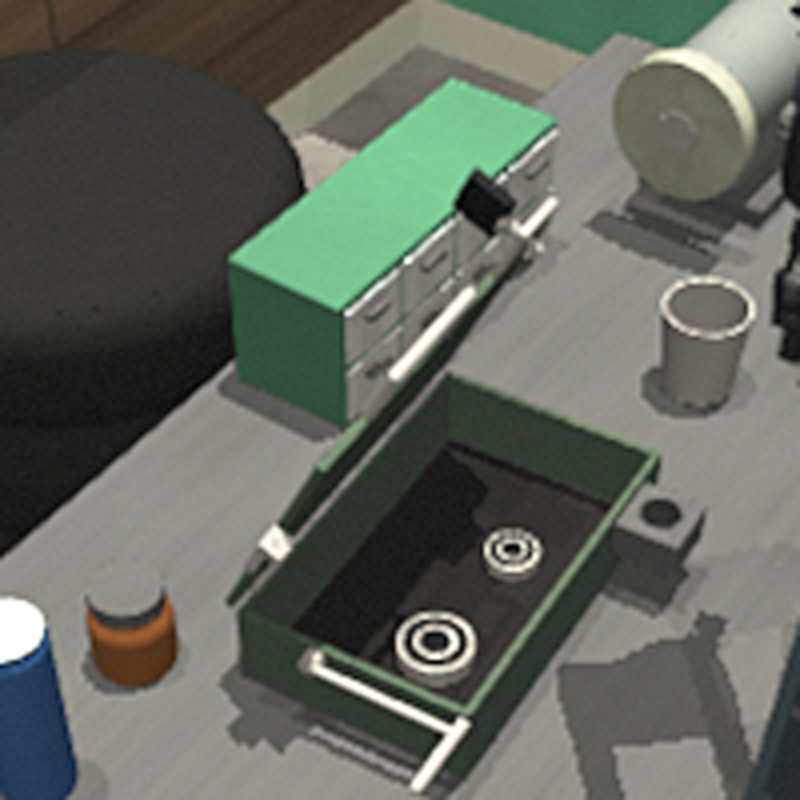

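Call:
{"name": "drive_tool", "arguments": {"deltas": [[[-0.02, 0, 0], -0.1], [[0, 0, 0], -0.1], [[0, 0, 0], 0], [[0, 0, 0], 0], [[0, 0, 0], 0], [[0, 0, 0], 0], [[0, 0, 0], 0], [[0, 0, 0], 0], [[0, 0, 0], 0], [[0, 0, 0], 0]]}}

```text
time_s: 55.45
eef_pos: [0.3941, -0.2534, 0.285]
eef_rot: [0.011, 0.043, 0.999, -0.001]
wrist_force: [0.4, 0.3, 0.8]
opening: 0.4
```

Call:
{"name": "drive_tool", "arguments": {"deltas": [[[0, 0, 0], 0], [[0, 0, 0], 0], [[0, 0, 0], 0], [[0, 0, 0], 0], [[0, 0, 0], 0], [[0, 0, 0], 0], [[0, 0, 0], 0], [[0, 0, 0], 0], [[0, 0, 0], 0], [[0, 0, 0], 0]]}}

```text
time_s: 56.45
eef_pos: [0.3941, -0.2534, 0.285]
eef_rot: [0.011, 0.043, 0.999, -0.001]
wrist_force: [-0.8, -0.5, -0.5]
opening: 0.399
```

Call:
{"name": "drive_tool", "arguments": {"deltas": [[[0, 0, 0], 0], [[0, 0, 0], 0], [[0, 0, 0], 0], [[0, 0, 0], 0], [[0, 0, 0], 0], [[0, 0, 0], 0], [[0, 0, 0], 0], [[0, 0, 0], 0], [[0, 0, 0], 0], [[0, 0, 0], 0]]}}

```text
time_s: 57.45
eef_pos: [0.3941, -0.2534, 0.285]
eef_rot: [0.011, 0.043, 0.999, -0.001]
wrist_force: [-0.2, -0.1, -0.2]
opening: 0.403
```

Call:
{"name": "drive_tool", "arguments": {"deltas": [[[0, 0, 0], 0], [[0, 0, 0], 0], [[0, 0, 0], 0], [[0, 0, 0], 0], [[0, 0, 0], 0], [[0, 0, 0], 0], [[0, 0, 0], 0], [[0, 0, 0], 0], [[0, 0, 0], 0], [[0, 0, 0], 0]]}}

```text
time_s: 58.45
eef_pos: [0.3941, -0.2534, 0.285]
eef_rot: [0.011, 0.043, 0.999, -0.001]
wrist_force: [-0.8, 0.1, 0.3]
opening: 0.403
```

Call:
{"name": "drive_tool", "arguments": {"deltas": [[[0, 0, 0], 0], [[0, 0, 0], 0], [[0, 0, 0], 0], [[0, 0, 0], 0], [[0, 0, 0], 0], [[0, 0, 0], 0], [[0, 0, 0], 0], [[0, 0, 0], 0], [[0, 0, 0], 0], [[0, 0, 0], 0]]}}

```text
time_s: 59.45
eef_pos: [0.3941, -0.2534, 0.285]
eef_rot: [0.011, 0.043, 0.999, -0.001]
wrist_force: [-0.6, 0.9, -0.1]
opening: 0.402
```

Call:
{"name": "drive_tool", "arguments": {"deltas": [[[0, 0, 0], 0], [[0, 0, 0], 0], [[0, 0, 0], 0], [[0, 0, 0], 0], [[0, 0, 0], 0], [[0, 0, 0], 0], [[0, 0, 0], 0], [[0, 0, 0], 0], [[0, 0, 0], 0], [[0, 0, 0], 0]]}}

```text
time_s: 60.45
eef_pos: [0.3941, -0.2534, 0.285]
eef_rot: [0.011, 0.043, 0.999, -0.001]
wrist_force: [-0.7, 0.5, -0.2]
opening: 0.399
```

Call:
{"name": "drive_tool", "arguments": {"deltas": [[[0, 0, 0], 0], [[0, 0, 0], 0], [[0, 0, 0], 0], [[0, 0, 0], 0], [[0, 0, 0], 0], [[0, 0, 0], 0], [[0, 0, 0], 0], [[0, 0, 0], 0], [[0, 0, 0], 0], [[0, 0, 0], 0]]}}

```text
time_s: 61.45
eef_pos: [0.3941, -0.2534, 0.285]
eef_rot: [0.011, 0.043, 0.999, -0.001]
wrist_force: [0.4, -0.5, 0.5]
opening: 0.399
```

Call:
{"name": "drive_tool", "arguments": {"deltas": [[[0, 0, 0], 0], [[0, 0, 0], 0], [[0, 0, 0], 0], [[0, 0, 0], 0], [[0, 0, 0], 0], [[0, 0, 0], 0], [[0, 0, 0], 0], [[0, 0, 0], 0], [[0, 0, 0], 0], [[0, 0, 0], 0]]}}

```text
time_s: 62.45
eef_pos: [0.3941, -0.2534, 0.285]
eef_rot: [0.011, 0.043, 0.999, -0.001]
wrist_force: [-0.4, 1.2, 0.1]
opening: 0.399
```

Call:
{"name": "drive_tool", "arguments": {"deltas": [[[0, 0, 0], 0], [[0, 0, 0], 0], [[0, 0, 0], 0], [[0, 0, 0], 0], [[0, 0, 0], 0], [[0, 0, 0], 0], [[0, 0, 0], 0], [[0, 0, 0], 0], [[0, 0, 0], 0], [[0, 0, 0], 0]]}}

```text
time_s: 63.45
eef_pos: [0.3941, -0.2534, 0.285]
eef_rot: [0.011, 0.043, 0.999, -0.001]
wrist_force: [-0.7, -0.4, -0.2]
opening: 0.403
```

```bash
python3 z.py; python3 - <<'E'
from h import *
c=camera("side"); crop(c,"s31",240,130,420,280,4)
c=camera("top"); crop(c,"t31",290,180,450,300,5)
E
```

```text
[ 0.3941 -0.2534  0.285 ] 175.0 [ 0.023 -0.002 -1.   ] 63.45 0.403 [-0.7 -0.4 -0.2] [-0.836 -0.125  1.811  0.015  1.438 -2.322]
```

View pics/s31.png

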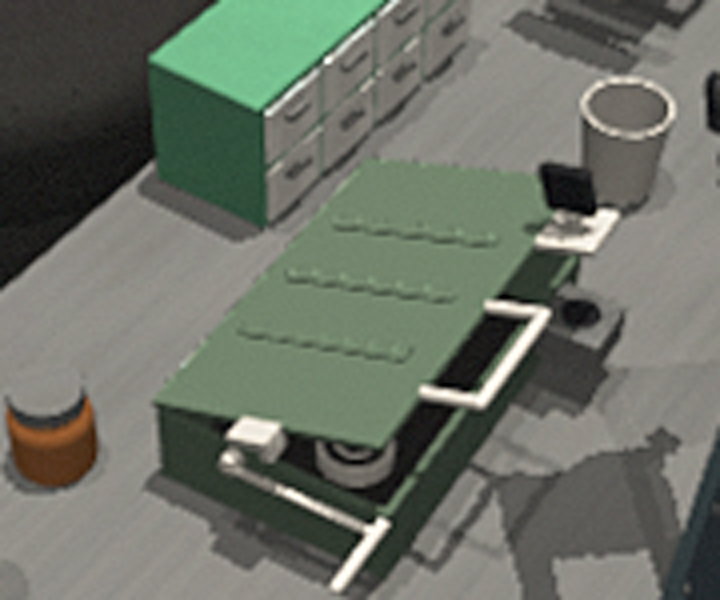

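View pics/t31.png

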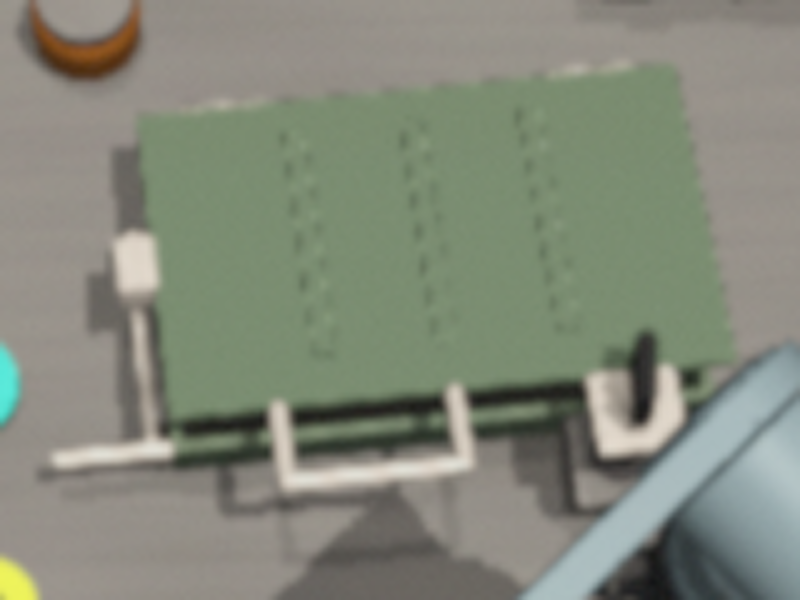

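Lid at ~0.3 rad and sinking; wait 3 s more, correcting the yaw to 184.5°.

Call:
{"name": "drive_tool", "arguments": {"deltas": [[[0, 0, 0], 0.08], [[0, 0, 0], 0.08], [[0, 0, 0], 0], [[0, 0, 0], 0], [[0, 0, 0], 0], [[0, 0, 0], 0], [[0, 0, 0], 0], [[0, 0, 0], 0], [[0, 0, 0], 0], [[0, 0, 0], 0]]}}

```text
time_s: 64.55
eef_pos: [0.3941, -0.2534, 0.285]
eef_rot: [0.011, -0.036, 0.999, 0.0]
wrist_force: [-0.2, -0.1, -0.4]
opening: 0.4
```

Call:
{"name": "drive_tool", "arguments": {"deltas": [[[0, 0, 0], 0], [[0, 0, 0], 0], [[0, 0, 0], 0], [[0, 0, 0], 0], [[0, 0, 0], 0], [[0, 0, 0], 0], [[0, 0, 0], 0], [[0, 0, 0], 0], [[0, 0, 0], 0], [[0, 0, 0], 0]]}}

```text
time_s: 65.55
eef_pos: [0.3941, -0.2533, 0.285]
eef_rot: [0.011, -0.036, 0.999, 0.0]
wrist_force: [-0.2, -0.1, 0.2]
opening: 0.398
```

Call:
{"name": "drive_tool", "arguments": {"deltas": [[[0, 0, 0], 0], [[0, 0, 0], 0], [[0, 0, 0], 0], [[0, 0, 0], 0], [[0, 0, 0], 0], [[0, 0, 0], 0], [[0, 0, 0], 0], [[0, 0, 0], 0], [[0, 0, 0], 0], [[0, 0, 0], 0]]}}

```text
time_s: 66.55
eef_pos: [0.3941, -0.2533, 0.285]
eef_rot: [0.011, -0.036, 0.999, 0.0]
wrist_force: [0.8, 0.3, -0.1]
opening: 0.396
```

Call:
{"name": "drive_tool", "arguments": {"deltas": [[[0, 0, 0], 0], [[0, 0, 0], 0], [[0, 0, 0], 0], [[0, 0, 0], 0], [[0, 0, 0], 0], [[0, 0, 0], 0], [[0, 0, 0], 0], [[0, 0, 0], 0], [[0, 0, 0], 0], [[0, 0, 0], 0]]}}

```text
time_s: 67.55
eef_pos: [0.3941, -0.2533, 0.285]
eef_rot: [0.011, -0.036, 0.999, 0.0]
wrist_force: [0.3, -1.3, 0.1]
opening: 0.402
```

```bash
python3 z.py; python3 - <<'E'
from h import *
c=camera("side"); crop(c,"s32",260,160,420,280,5)
c=camera("top"); crop(c,"t32",290,180,450,300,5)
E
```

```text
[ 0.3941 -0.2533  0.285 ] -175.9 [ 0.023  0.001 -1.   ] 67.55 0.402 [ 0.3 -1.3  0.1] [-0.838 -0.123  1.81   0.018  1.44  -2.483]
```

View pics/s32.png

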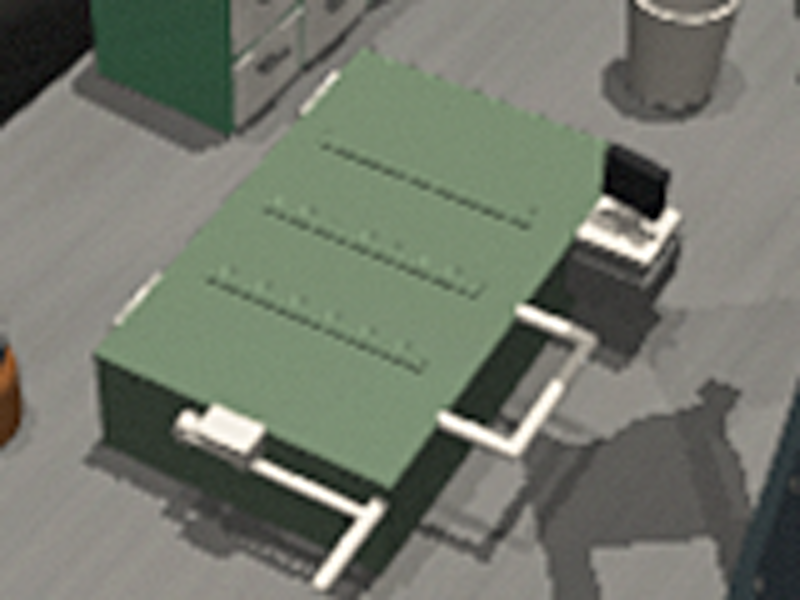

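View pics/t32.png

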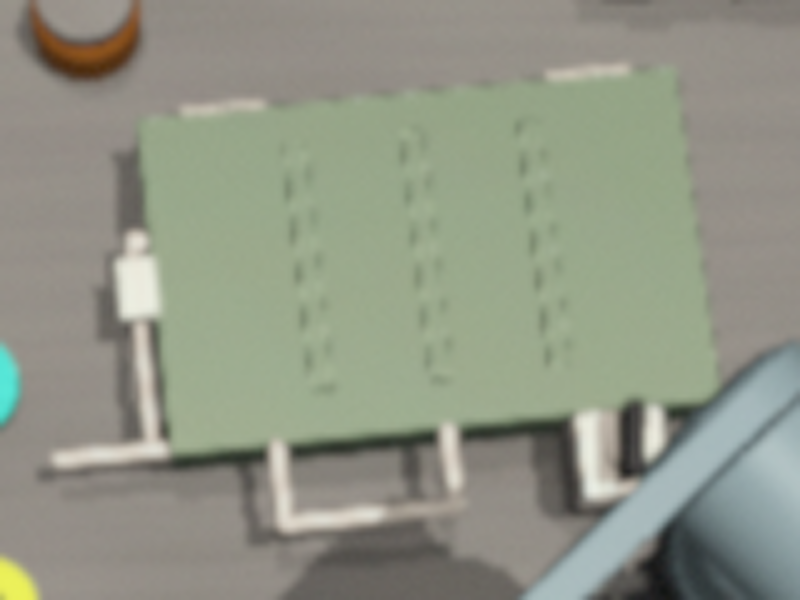

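```bash
python3 - <<'E'
from h import *
t=camera("top"); s=camera("side"); print(w(-128,-100,0))
crop(t,"x",405,250,440,290,16); crop(s,"y",370,180,405,220,16)
for z in (.10,.115,.12,.13,.14,.15): print(z, proj(s,w(-128,-100,z*1000)).round(1), proj(t,w(-128,-100,z*1000)).round(1))
E
```

```text
[ 0.50020321 -0.2546938   0.        ]
0.1 [[385.3 201.4]] [[414.3 268.2]]
0.115 [[385.8 197.9]] [[415.  267.3]]
0.12 [[386.  196.7]] [[415.3 267. ]]
0.13 [[386.4 194.3]] [[415.8 266.4]]
0.14 [[386.7 191.9]] [[416.3 265.8]]
0.15 [[387.1 189.5]] [[416.9 265.2]]
```

View pics/y.png

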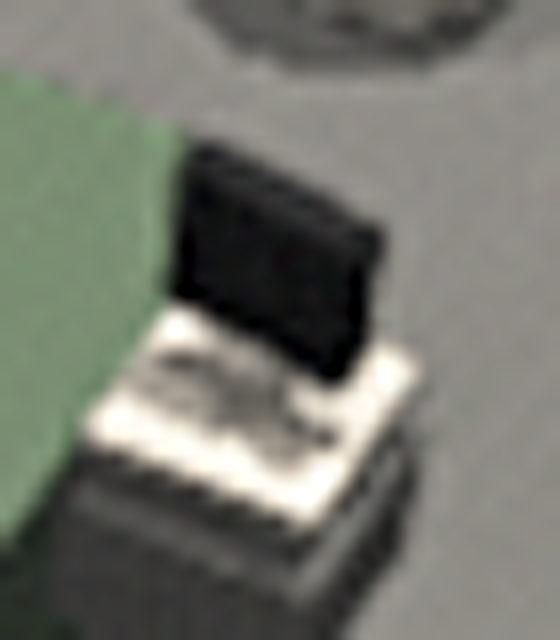

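View pics/x.png

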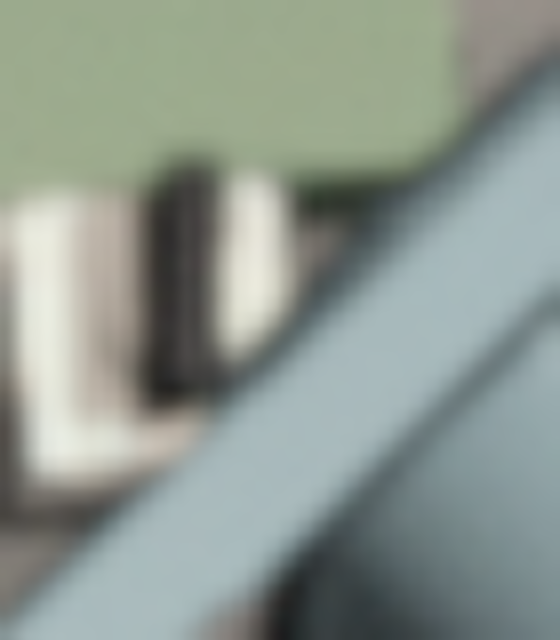

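Call:
{"name": "drive_tool", "arguments": {"deltas": [[[0.03, -0.001, 0], 0], [[0.03, -0.001, 0], 0], [[0.03, -0.001, -0.01], 0], [[0.015, 0, -0.02], 0], [[0, 0, -0.03], 0], [[0, 0, -0.03], 0], [[0, 0, 0], 0]]}}

```text
time_s: 68.45
eef_pos: [0.5042, -0.2569, 0.1937]
eef_rot: [0.013, -0.036, 0.999, -0.002]
wrist_force: [-1.0, 0.3, -0.3]
opening: 0.402
```

```bash
python3 z.py
```

```text
[ 0.5042 -0.2569  0.1937] -175.9 [ 0.026 -0.002 -1.   ] 68.45 0.402 [-1.   0.3 -0.3] [-0.69   0.18   1.687  0.016  1.253 -2.337]
```

Call:
{"name": "drive_tool", "arguments": {"deltas": [[[-0.002, 0.001, -0.03], 0], [[-0.001, 0, -0.025], 0], [[0, 0, -0.02], 0], [[0, 0, -0.008], 0], [[0, 0, 0], 0]]}}

```text
time_s: 68.95
eef_pos: [0.5039, -0.2584, 0.1151]
eef_rot: [0.016, -0.036, 0.999, -0.004]
wrist_force: [-0.7, 0.0, -0.0]
opening: 0.401
```

```bash
python3 z.py; python3 - <<'E'
from h import *
s=camera("side"); crop(s,"s33",350,150,430,220,9)
E
```

```text
[ 0.5039 -0.2584  0.1151] -175.9 [ 0.032 -0.007 -0.999] 68.95 0.401 [-0.7  0.  -0. ] [-0.692  0.273  1.75   0.017  1.09  -2.342]
```

View pics/s33.png

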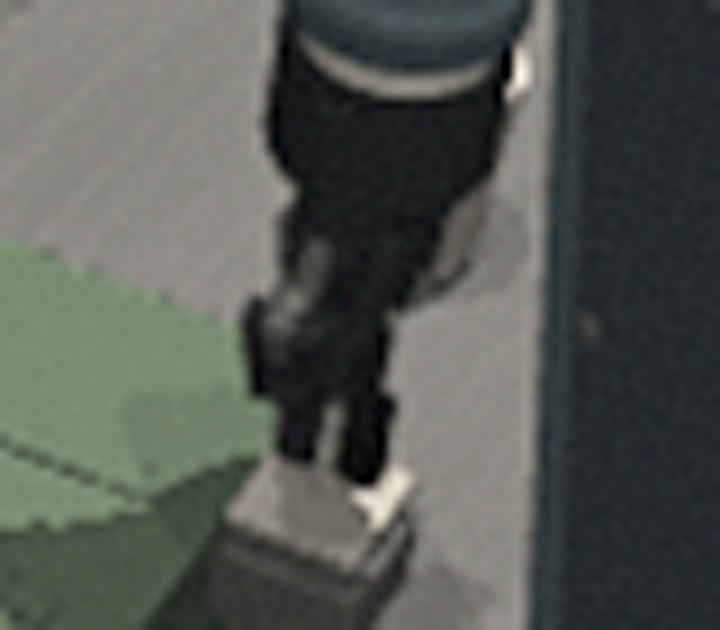

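Call:
{"name": "drive_tool", "arguments": {"deltas": [[[-0.003, 0.002, -0.005], 0], [[0, 0, 0], 0]]}}

```text
time_s: 69.2
eef_pos: [0.5025, -0.2578, 0.1135]
eef_rot: [0.018, -0.036, 0.999, -0.006]
wrist_force: [-0.2, -0.0, -0.2]
opening: 0.397
```

Call:
{"name": "drive_tool", "arguments": {"deltas": [[[0, 0, 0], 0], [[0, 0, 0], 0], [[0, 0, 0], 0], [[0, 0, 0], 0]], "gripper": 0}}

```text
time_s: 69.6
eef_pos: [0.5022, -0.2564, 0.115]
eef_rot: [0.018, -0.036, 0.999, -0.005]
wrist_force: [0.4, -0.5, -3.0]
opening: 0.131
```

```bash
python3 z.py
```

```text
[ 0.5022 -0.2564  0.115 ] -175.9 [ 0.036 -0.009 -0.999] 69.6 0.131 [ 0.4 -0.5 -3. ] [-0.692  0.265  1.76   0.018  1.084 -2.343]
```

Call:
{"name": "drive_tool", "arguments": {"deltas": [[[0, 0, -0.004], 0], [[0, 0, -0.004], 0], [[0, 0, -0.004], 0], [[0, 0, -0.001], 0]]}}

```text
time_s: 70.0
eef_pos: [0.5023, -0.2565, 0.1023]
eef_rot: [0.018, -0.036, 0.999, -0.005]
wrist_force: [-2.4, 2.1, 5.9]
opening: 0.131
```

```bash
python3 z.py
```

```text
[ 0.5023 -0.2565  0.1023] -175.9 [ 0.036 -0.009 -0.999] 70.0 0.131 [-2.4  2.1  5.9] [-0.692  0.284  1.766  0.019  1.058 -2.343]
```

Call:
{"name": "drive_tool", "arguments": {"deltas": [[[0, 0, -0.001], -0.1], [[0, 0, -0.0005], -0.14], [[0, 0, -0.0005], -0.14], [[0, 0, 0], -0.14], [[0, 0, 0], -0.14]]}}

```text
time_s: 70.5
eef_pos: [0.502, -0.2571, 0.1009]
eef_rot: [0.015, 0.301, 0.953, -0.011]
wrist_force: [-4.0, 2.0, 6.2]
opening: 0.13
```

```bash
python3 z.py
```

```text
[ 0.502  -0.2571  0.1009] 145.0 [ 0.021 -0.03  -0.999] 70.5 0.13 [-4.   2.   6.2] [-0.678  0.288  1.764 -0.011  1.054 -1.632]
```

Call:
{"name": "drive_tool", "arguments": {"deltas": [[[0, 0, 0], -0.14], [[0, 0, 0], -0.14], [[0, 0, 0], -0.14], [[0, 0, 0], -0.14], [[0, 0, 0], -0.14], [[0, 0, 0], -0.14], [[0, 0, 0], -0.14]]}}

```text
time_s: 71.2
eef_pos: [0.501, -0.2575, 0.1022]
eef_rot: [0.006, 0.728, 0.685, -0.018]
wrist_force: [-2.6, 1.8, 6.0]
opening: 0.13
```

```bash
python3 z.py; python3 - <<'E'
from h import *
s=camera("side"); crop(s,"s34",350,150,430,220,9)
E
```

```text
[ 0.501  -0.2575  0.1022] 86.5 [-0.018 -0.033 -0.999] 71.2 0.13 [-2.6  1.8  6. ] [-0.664  0.306  1.738 -0.042  1.092 -0.584]
```

View pics/s34.png

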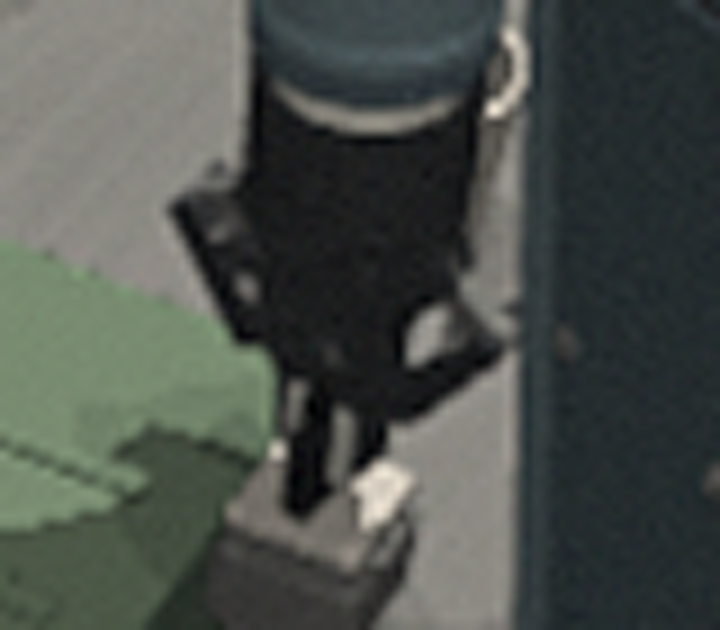

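Call:
{"name": "drive_tool", "arguments": {"deltas": [[[0, 0, 0], -0.14], [[0, 0, 0], -0.14], [[0, 0, 0], -0.14], [[0, 0, 0], -0.14], [[0, 0, 0], -0.14], [[0, 0, 0], -0.14], [[0, 0, 0], -0.1]]}}

```text
time_s: 71.95
eef_pos: [0.5002, -0.2568, 0.1029]
eef_rot: [-0.004, 0.965, 0.262, -0.02]
wrist_force: [-3.5, 3.3, 5.8]
opening: 0.129
```

```bash
python3 z.py; python3 -c "
from h import *
print(get_obs()['torque'])"
```

```text
[ 0.5002 -0.2568  0.1029] 30.4 [-0.04  -0.002 -0.999] 71.95 0.129 [-3.5  3.3  5.8] [-0.67   0.325  1.711 -0.029  1.136  0.384]
[0.32464982 0.49566104 0.00172784]
```

Call:
{"name": "drive_tool", "arguments": {"deltas": [[[0, 0, 0], -0.1], [[0, 0, 0], -0.05], [[0, 0, 0], 0]]}}

```text
time_s: 72.25
eef_pos: [0.5006, -0.2567, 0.1034]
eef_rot: [-0.005, 0.982, 0.187, -0.02]
wrist_force: [-2.5, 2.0, 5.7]
opening: 0.129
```

```bash
python3 z.py; python3 -c "
from h import *
print(get_obs()['torque'])"
```

```text
[ 0.5006 -0.2567  0.1034] 21.6 [-0.041  0.003 -0.999] 72.25 0.129 [-2.5  2.   5.7] [-0.672  0.326  1.708 -0.025  1.141  0.533]
[0.27275029 0.41176094 1.33795411]
```

Call:
{"name": "drive_tool", "arguments": {"deltas": [[[0, 0, 0], 0], [[0, 0, 0], 0], [[0, 0, 0.02], 0], [[0, 0, 0.03], 0], [[0, 0, 0.04], 0], [[-0.01, 0, 0.04], 0], [[-0.04, -0.02, 0.02], 0], [[-0.045, -0.02, 0], 0], [[-0.045, -0.02, 0], 0], [[0, 0, 0], 0]], "gripper": 0.4}}

```text
time_s: 73.25
eef_pos: [0.357, -0.32, 0.2566]
eef_rot: [-0.002, 0.982, 0.188, -0.019]
wrist_force: [0.2, -0.1, -0.4]
opening: 0.402
```

```bash
python3 z.py; python3 - <<'E'
from h import *
s=camera("side"); crop(s,"s35",260,160,420,280,5); crop(s,"y2",370,180,405,220,16); cv2.imwrite("pics/sfull.png",s['frame'][:,:,::-1])
c=camera("top"); crop(c,"t35",290,180,450,300,5); cv2.imwrite("pics/tfull.png",c['frame'][:,:,::-1])
E
```

```text
[ 0.357  -0.32    0.2566] 21.7 [-0.038 -0.004 -0.999] 73.25 0.402 [ 0.2 -0.1 -0.4] [-0.956 -0.04   1.79  -0.034  1.411  0.242]
```

View pics/s35.png

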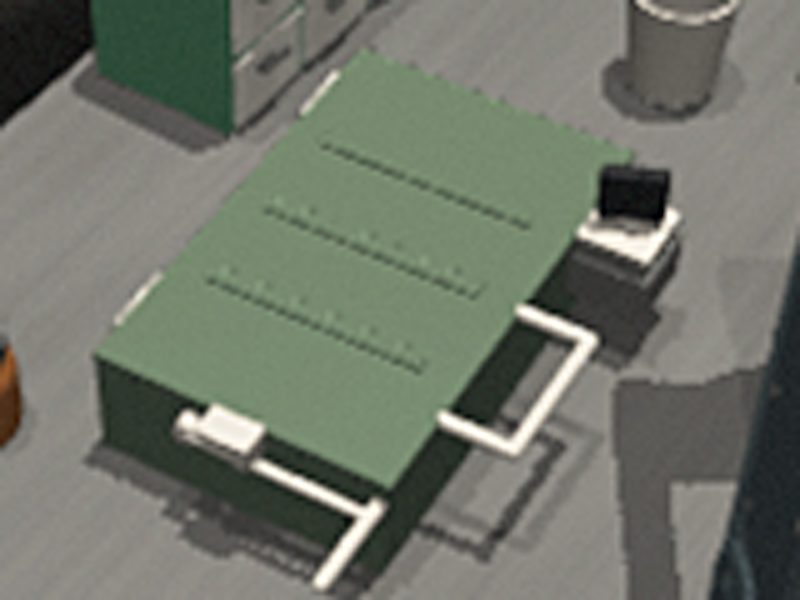

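View pics/y2.png

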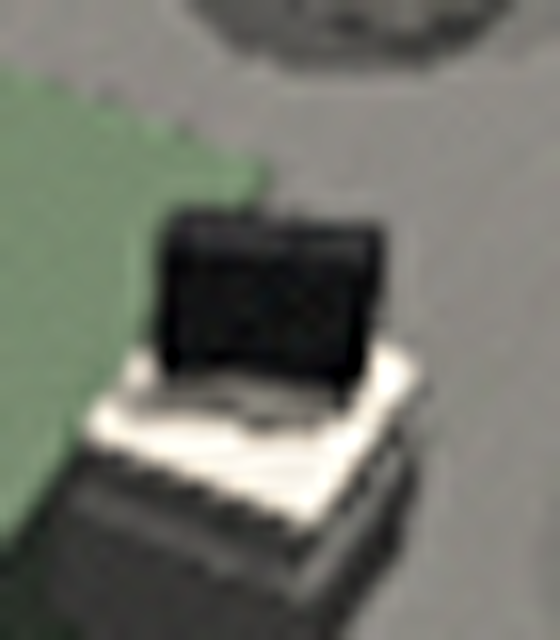

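View pics/tfull.png

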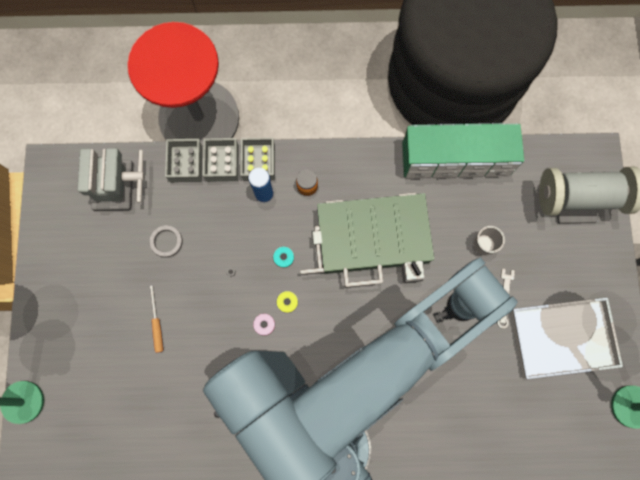

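View pics/t35.png

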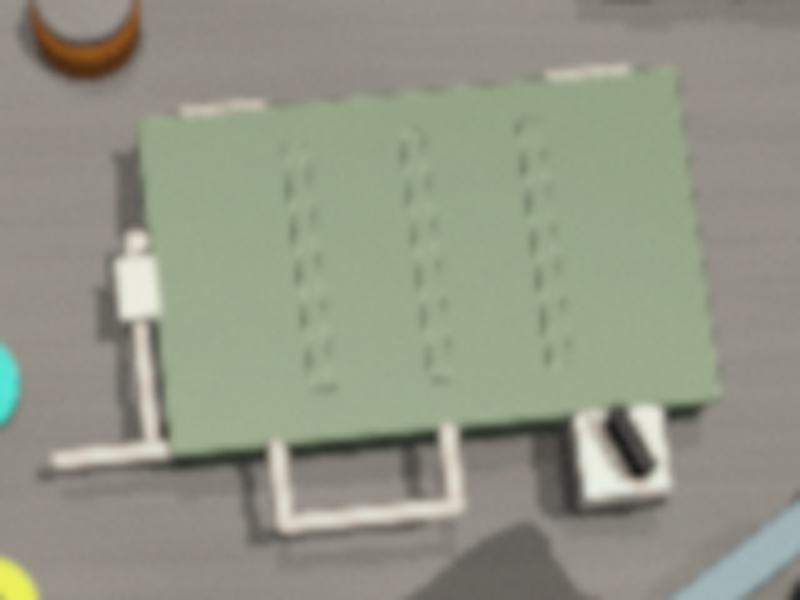

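```bash
python3 - <<'E'
from bench import hand_in
print(hand_in())
E
```

```text
the job is handed in; nothing more can be done
None
```

The job is handed in at about 73 s of the 210 s allowed; no verdict came back.

**What I did**
- Only two bearings were on the bench. By their size I took them as the 62 mm one (bearing_a) and the 45 mm one (bearing_d).
- I lifted the lid, flipped the stay up, and let the lid come to rest on it. I then laid both bearings flat and apart on the chest floor.
- I lifted the lid to about 1.56, folded the stay down against its stop, and let the lid sink shut by itself.
- I fastened the wing screw in one grasp: pressed down about 12 mm, then turned clockwise to its stop.

**What the last checks showed**
- **Lid and stay:** in both views they look the same as at the start, shut and folded.
- **Screw:** it stopped with about 1.3 N m at the wrist. The tool's own turn read 2.84 rad, more than the 2.75 stop allows, so it slipped or flexed slightly in the grip. From the top picture I put the turn at about 2.6–2.7 rad. The wing stands roughly 9 mm lower than before.
- **Other things on the bench:** by eye, none of those I could see in the final top picture looks moved. I did not measure any shift.
- **Arm:** stopped clear of everything when I handed in.

**What did not go to plan**
- **Lid stuck when first raised:** at about 1.55 it stayed put instead of sinking. I pulled it forward from behind its handle while still holding the second bearing. I laid that bearing down only after the lid had stood still on the stay for about 2 s.
- **Tool tilt:** the tool drifted out of vertical by up to about 8°. I straightened it by pushing the closed fingers against the chest's front wall; the highest reading was about 54 N along x and 40 N along z, under the 120 N wrist limit.

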